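# Row up the relief stamps behind the fence and shut the stay-locked chest

### The job

Stand the two relief stamps from the table on the chest's raised shelf with the two already there, all four upright, square and side by side in one straight row centred on the shelf: push the row back against the sprung green plate so that the last stamp goes down behind the low green fence, and let the spring close the row up snug against the fence with no gaps. Then press the red knee of the locked lid stay to break it and lower the lid gently until it is fully shut. Leave the other things on the table where they are.

Things in the scene. Friction and masses are not known exactly. Their poses are not given: they have to be found in the camera images.
- chest: low wooden chest fixed on the table, outside 266 mm along its x, 176 mm along its y; origin at the centre of its underside, z up. Base walls 8 mm thick, 60 mm high. The lid is hinged along x at y = +84, z = 60 mm. The lid stay stands at x = +101 to +125 mm. Inside is a light raised shelf board 70 mm wide, top at z = 30 mm, centre line along x at y = -21 mm, x from -125 to +70 mm.
- fence (a point): the green fence at the far end of the row: a lip 8 mm high, 8 mm thick, 70 mm wide across the shelf; this point is on the shelf's top and centre line at the lip's face that looks to the row (chest x = +47, y = -21, z = 30 mm). Axes as the chest's. The row runs from here along -x, stamps' 40 mm thickness along x: when snug, their centres are 20, 60, 100, 140 mm from here.
- follower (a joint): travel, m, of the sprung green plate at the other end of the row, pushed back along the chest's -x: 0 at rest, 0.016 at its hard stop; the spring pushes with 5 N at rest, 11 N at the stop. At rest only 148 mm is free between plate and fence; four stamps (160 mm) snug hold it at 0.012. At the hard stop there are 4 mm of play.
- follower_face (a point): centre of the sprung plate's face that touches the row (plate 76 mm wide, 60 mm tall, from 2 mm above the shelf up); at rest at chest x = -101 mm, z = 63 mm
- lid (a joint): the lid's angle about its hinge, rad: 0 as it starts, locked open, leaning 10 degrees back beyond upright; grows as it is lowered; 1.75 is fully shut. The lid weighs 0.3 kg and its stiff hinge keeps it at any angle where it is left (about 0.3 N m), but while the stay is locked it cannot be lowered.
- lid_hinge (a point): middle of the hinge line; its axes turn with the lid: x along the hinge as the chest's x, -y across the lid from hinge to free edge, z out through the lid's outer panel (its top when shut). The lid is a tray 54 mm deep, 172 mm from hinge to free edge, 266 mm along the hinge; outer panel face at z = +54 mm here.
- lid_edge (a point): middle of the free edge of the lid's outer panel, 172 mm from the hinge line across the lid and 54 mm out
- knee (a point): knee of the folding steel stay: centre of a red roller pad 18 mm in diameter, 24 mm long along the chest's x. Locked, it is 3 mm above the straight line of the stay's arms; pressed straight down by 12 to 15 mm (5 to 10 N) it goes past straight and stays broken when let go. Pressing deeper lowers the lid towards the hand.
- stay_knee (a joint): bend of the stay's knee, rad: 0 locked; about 0.11 is straight; beyond it the stay is broken and folds as the lid is lowered (2.4 when shut)
- stamp_a_c (a point): relief stamp: a cream plaster block on a dark walnut foot with a terracotta rosette on its top, 40 mm thick along its own x, 64 mm along its own y, 70 mm tall, about 0.15 kg; this point is its centre, 35 mm above its underside. At the start it stands on the chest's shelf, next to the sprung plate but clear of it and a little askew.
- stamp_b_c (a point): relief stamp: a cream plaster block on a dark walnut foot with a terracotta rosette on its top, 40 mm thick along its own x, 64 mm along its own y, 70 mm tall, about 0.15 kg; this point is its centre, 35 mm above its underside. At the start it stands on the shelf, between stamp a and the fence, with a gap and a little askew.
- stamp_c_c (a point): relief stamp: a cream plaster block on a dark walnut foot with a terracotta rosette on its top, 40 mm thick along its own x, 64 mm along its own y, 70 mm tall, about 0.15 kg; this point is its centre, 35 mm above its underside. At the start it stands on the table.
- stamp_d_c (a point): relief stamp: a cream plaster block on a dark walnut foot with a terracotta rosette on its top, 40 mm thick along its own x, 64 mm along its own y, 70 mm tall, about 0.15 kg; this point is its centre, 35 mm above its underside. At the start it stands on the table.
- jar: bystander: white jar with blue cap, 64 mm diameter, 62 mm tall
- tape: bystander: paper tape roll lying flat, 90 mm diameter, 24 mm tall
- gouge: bystander: gouge with wooden handle lying flat, 180 mm long
- mallet: bystander: wooden mallet lying flat, 240 mm long
- glue: bystander: yellow glue bottle with red cap, 44 mm diameter, 130 mm tall
Mind the look-alikes: they are no part of the job. Leave any pink or yellow look-alike of the part that bears stamp_d_c alone.

How it is judged (in metres and radians):
On the way, in this order (a step that is already met when the one before it is completed fails the run):
1. the four stamps stand snug in a straight row on the shelf, between sprung plate and fence, while the lid is still open (x of each of stamp_a_c, stamp_b_c, stamp_c_c, stamp_d_c in the frame of chest below 0.03 m and y of stamp_a_c in the frame of chest between -0.03 and -0.012 m and z of stamp_a_c in the frame of chest between 0.06 and 0.07 m and angle between each of stamp_a_c, stamp_b_c, stamp_c_c, stamp_d_c's own z axis and vertical below 0.06 rad and angle between the x axis of each of stamp_a_c, stamp_b_c, stamp_c_c, stamp_d_c and the x axis of chest, either way round below 0.07 rad and y of stamp_b_c in the frame of chest between -0.03 and -0.012 m and z of stamp_b_c in the frame of chest between 0.06 and 0.07 m and y of stamp_c_c in the frame of chest between -0.03 and -0.012 m and z of stamp_c_c in the frame of chest between 0.06 and 0.07 m and y of stamp_d_c in the frame of chest between -0.03 and -0.012 m and z of stamp_d_c in the frame of chest between 0.06 and 0.07 m and value of joint follower between 0.01 and 0.0145 m and value of joint lid below 0.3 rad), for 0.2 s.
2. the stay's knee is pressed past straight while the lid is still up (value of joint stay_knee above 0.2 rad and value of joint lid below 0.8 rad), for 0.05 s.
At the end, for the whole second after the job is handed in: The lid is shut (within 0.04 rad) and all four stamps stand upright (0.06 rad) on the shelf, square to the chest (0.07 rad), each within 9 mm of the shelf's centre line, all behind the fence and closed up by the sprung plate (its travel 10 to 14.5 mm: no more than 2.5 mm of gaps in all) (x of each of stamp_a_c, stamp_b_c, stamp_c_c, stamp_d_c in the frame of chest below 0.03 m and y of stamp_a_c in the frame of chest between -0.03 and -0.012 m and z of stamp_a_c in the frame of chest between 0.06 and 0.07 m and angle between each of stamp_a_c, stamp_b_c, stamp_c_c, stamp_d_c's own z axis and vertical below 0.06 rad and angle between the x axis of each of stamp_a_c, stamp_b_c, stamp_c_c, stamp_d_c and the x axis of chest, either way round below 0.07 rad and y of stamp_b_c in the frame of chest between -0.03 and -0.012 m and z of stamp_b_c in the frame of chest between 0.06 and 0.07 m and y of stamp_c_c in the frame of chest between -0.03 and -0.012 m and z of stamp_c_c in the frame of chest between 0.06 and 0.07 m and y of stamp_d_c in the frame of chest between -0.03 and -0.012 m and z of stamp_d_c in the frame of chest between 0.06 and 0.07 m and value of joint follower between 0.01 and 0.0145 m and value of joint lid above 1.71 rad); the robot touches nothing.
It fails at once if the lid is slammed (over 2.5 rad/s) (velocity of joint lid above 2.5 rad/s).
It fails at once if the jar, tape, gouge, mallet or glue bottle is moved by more than 30 mm (distance of any of jar, tape, gouge, mallet, glue from where it was at the start of the episode above 0.03 m).
It fails at once if a stamp is tipped over (angle between any of stamp_a_c, stamp_b_c, stamp_c_c, stamp_d_c's own z axis and vertical above 0.8 rad).
It also fails if it takes over 72 s, if anything falls off the work surface, if the arm or the gripper's body presses on something with over 40 N, if the wrist force passes 120 N, or if a joint passes its speed limit or range.

### The arm

A 6-joint arm with a two-finger parallel gripper is mounted at the origin on the work surface. World frame = base frame: x ahead of the robot, y to its left, z up, the work surface at z = 0. Lengths are in mm, angles in rad, forces in N, time in s.
With the tool pointing down it reaches from about 350 to 875 mm from the base axis. Payload 4.2 kg.
Tool frame: the origin (TCP) lies at the very end of the fingers, on their centre line; the grasp point (between the pads) lies 19 mm behind it; z points along the fingers, y is the line along which they close (so a half turn about z gives the same grasp; the last joint's range is limited). The gripper opens to 85 mm and grips with 20 to 120 N. Pads are 22 mm wide; open, the fingers measure 114 mm over their backs; the gripper's body (76 mm by 85 mm) begins 54 mm behind the grasp point. The pads swing forward as they close: fully open they stand 13 mm farther back than shut.
Start: joints at [-1.023, 0.385, 0.008, 0, -1.194, -0.259], TCP at [178.017, -599.09, 231.312] pointing down, gripper open.
Joint ranges: [-3.14, 3.14], [-1.21, 2.06], [-1.07, 1.41], [-3.16, 2.05], [-2.99, -0.16], [-3.1, 3.1]. Speed limits (rad/s): [2.79, 2.79, 3.14, 3.14, 3.14, 3.14].

### API

Orientations are given as a unit quaternion [x, y, z, w].
In Python, from bench import arm, optics gives the robot as it stands. The module is installed in compiled form; this text tells all that it offers.
- The arm moves only by the tool step_arm, never from a script. Its argument "motion" is a list of rows, each an object with "dr": the turn, a rotation vector about the tool's x, y, z in units of 8 degrees (1.0 is 8 degrees), a list of three; "slide": the shift along the tool's x, y, z in mm, a list of three; "jaw": the finger opening in mm, from 0 to 85.4. A call has exactly 8 rows; each row is the pose to reach, as a shift and turn from the pose commanded when the call began, along the tool's axes at that moment; what a row does not reach only later rows make up. A row lasts 1/8 s, in which the tool goes at most 62.5 mm and 10.7 degrees, less where a joint would pass 70% of its speed; a pose out of reach is approached as far as the arm can. A call with a gripper value outside its range is refused whole. The fingers move at their own pace and stop on an object; the grip force is fixed at half the most. Time passes only in rows, so rows that repeat a pose let the fingers close, or fill a call up. It gives the time, the measured TCP pose, the force, the opening and the grip force at its end, in the units of the state.
- arm.read_state(): the state, without advancing time (a new reading comes with each control period).
- optics.get_image(name): name is "side" or "top" or "wrist"; returns the picture (400x640x3 uint8, blue, green, red); there is no depth.
- optics.camera_info(name): a dict with "camera_matrix" (3x3 intrinsics, pixels), "view" (4x4, takes a point from world to camera coordinates); the wrist camera has in their place "T_tool_cam" (4x4, takes a point from camera to tool coordinates, whose origin is the TCP and whose axes are the flange's). Camera axes: x right, y up, looking along -z (the intrinsics and any distortion apply to the point x, -y, -z); pixel columns grow to the right and rows downward; lengths in mm; the calibration is good to about 2 mm. A picture is of the moment at which its call begins: read the wrist's pose just before it. camera_info takes no time and is no camera call.
- arm.job_done(): hands the job in; it is judged then, once.
The state is a dict: "clock": time; "joints": joint angles; "joint_vel": joint speeds; "joint_efforts": joint torques, N m; "position": TCP position; "ee_rot": TCP orientation; "contact_force": force on the tool from outside, world axes, zero at the start; "wrist_torque": the same for the moment, N m; "gripper_width": finger opening in mm; "grasp_force": force on a finger pad.
Only numpy, scipy, OpenCV 4.12 (cv2) and the standard library are available. Lean on these libraries where they do the work, as an engineer would, in place of code of your own. Each camera call takes 0.05 s, during which the arm holds its last target. There are 200 camera calls.

## Working session

There is one attempt and no reset: what is moved stays moved. The work goes in short steps, Python scripts to look and compute and a tool call to move; the robot and the scene stay as the last step left them, time stands still between calls to the robot, and variables do not carry over. Pictures are saved under pics/ and viewed, at most 10 in all, crops included, and the job is handed in when it is done.

Besides the shell and the picture viewer there is one more tool, called after ">>>" by a JSON object that holds its "method" and its "body", one argument or row to a line. step_arm: Moves the arm, as the interface text tells. Its arguments: {"type":"object","properties":{"motion":{"type":"array","items":{"type":"object","properties":{"dr":{"type":"array","items":{"type":"number"}},"slide":{"type":"array","items":{"type":"number"}},"jaw":{"type":"number"}}}}},"required":["motion"]}

```bash
mkdir -p pics; python3 - <<'E'
from bench import arm, optics
import cv2, json
s=arm.read_state(); print(s['clock'],s['position'],s['ee_rot'],s['gripper_width'])
for n in ['top','side','wrist']:
    cv2.imwrite(f'pics/{n}0.png',optics.get_image(n))
    print(n,{k:(v.tolist() if hasattr(v,'tolist') else v) for k,v in optics.camera_info(n).items()})
E
```

```text
0.0 [ 177.85186352 -598.54103643  230.2253105 ] [-1.43826792e-01  9.89602274e-01  1.07125564e-03 -2.12564039e-04] 85.28413164111375
top {'camera_matrix': [[380.87890628011814, 0.0, 314.9629569506544], [0.0, 380.87890628011814, 202.45913258477682], [0.0, 0.0, 1.0]], 'view': [[0.0001323988067009245, -0.9995814739498029, -0.02892852237662547, -68.3543304949259], [0.9952250951385759, -0.002691895010348282, 0.09756927645353164, -547.5792542678516], [-0.09760631371467934, -0.028803309490268617, 0.9948082111067637, -1078.0223074589112], [0.0, 0.0, 0.0, 1.0]]}
side {'camera_matrix': [[387.92742646270176, 0.0, 317.2847235598285], [0.0, 387.92742646270176, 194.5399676817778], [0.0, 0.0, 1.0]], 'view': [[-0.943433890035258, -0.33144621203427777, 0.008712270718337982, 456.39178509933924], [0.245270789268371, -0.6799796078482268, 0.6909920208238604, -292.2141304619132], [-0.22310252142145617, 0.654042155704585, 0.7228098806025608, -862.6030133791828], [0.0, 0.0, 0.0, 1.0]]}
wrist {'camera_matrix': [[327.0822023769053, 0.0, 322.0051746595619], [0.0, 327.0822023769053, 203.58297992575456], [0.0, 0.0, 1.0]], 'T_tool_cam': [[-0.0012769321737226185, 0.9507529924723458, 0.3099469579607178, 80.18713186798813], [0.9999988896804464, 0.0009759559895417016, 0.0011261206776743257, 0.45975221725802484], [0.0007681680141219267, 0.3099480518002747, -0.9507531830623108, -142.66480384437648], [0.0, 0.0, 0.0, 1.0]]}
```

View pics/top0.png

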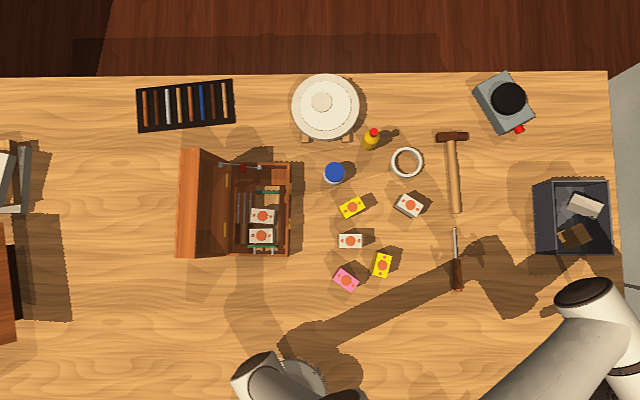

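View pics/side0.png

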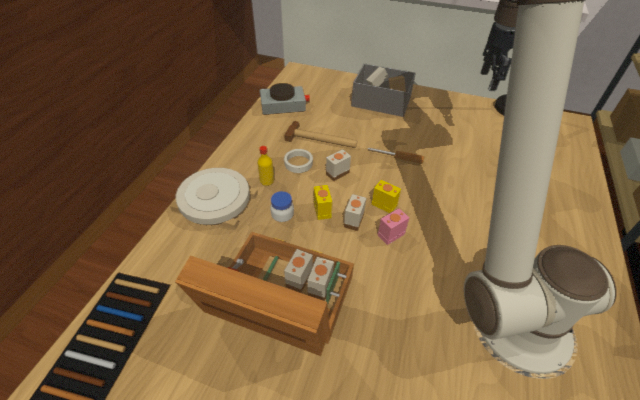

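Top view shows the chest at (262,205), with its lid to the left. The cream candidates on the table are (409,205) and (350,241). The look-alikes are yellow at (352,207) and (381,264), pink at (347,279), and a cream block in the dark bin at (586,205). By the description I choose (409,205) and (350,241), and will check them in a close crop.

```bash
cat > h.py <<'E'
import numpy as np, cv2
from scipy.spatial.transform import Rotation as R
from bench import arm, optics
def cam(n, s=None):
    c=optics.camera_info(n); K=np.array(c['camera_matrix'])
    if n=='wrist':
        T=np.eye(4); T[:3,:3]=R.from_quat(s['ee_rot']).as_matrix(); T[:3,3]=s['position']
        V=np.linalg.inv(T@np.array(c['T_tool_cam']))
    else: V=np.array(c['view'])
    return K,V
def ray(K,V,u,v,z):
    d=np.linalg.inv(K)@[u,v,1]; d=np.array([d[0],-d[1],-d[2]])
    Rw=V[:3,:3].T; o=-Rw@V[:3,3]; d=Rw@d
    return o+d*(z-o[2])/d[2]
def proj(K,V,p):
    q=V[:3,:3]@p+V[:3,3]; q=K@[q[0],-q[1],-q[2]]; return q[:2]/q[2]
E
python3 - <<'E'
from h import *
i=cv2.imread('pics/top0.png')[140:300,165:435]
cv2.imwrite('pics/topc.png',cv2.resize(i,None,fx=2.96,fy=2.96,interpolation=cv2.INTER_CUBIC))
K,V=cam('top')
for n,u,v,z in [('c',350,241,70),('d',409,205,70),('y',352,207,70),('y2',381,264,70),('p',347,279,70),('s1',262,216,100),('s2',261,236,100),('chTR',291,162,60),('chBR',291,256,60),('knee',243,167,150)]: print(n,ray(K,V,u,v,z).round())
E
```

```text
c [ 437. -167.   70.]
d [ 535. -330.   70.]
y [ 530. -173.   70.]
y2 [ 374. -250.   70.]
p [ 334. -158.   70.]
s1 [504.  72. 100.]
s2 [450.  74. 100.]
chTR [660.  -2.  60.]
chBR [395.  -4.  60.]
knee [629. 115. 150.]
```

View pics/topc.png

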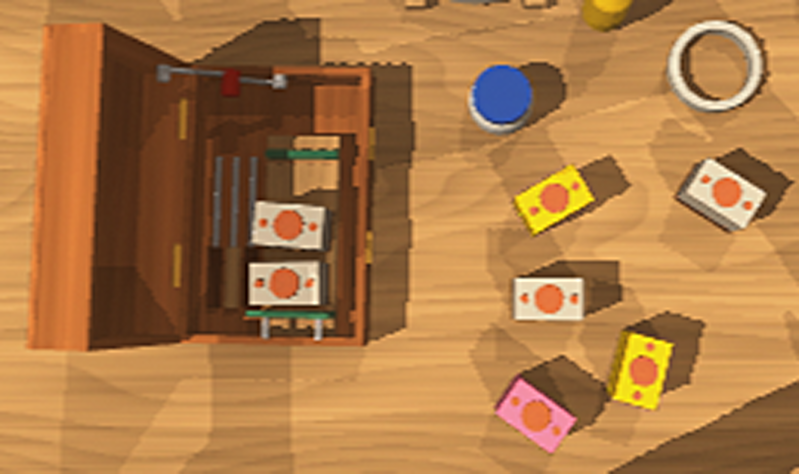

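The crop confirms cream stamps c (350,241) and d (409,205), each with walnut foot and rosette. The yellow and pink ones are look-alikes and the chest axes run nearly along the world axes. Moving to look from the wrist camera.

>>> {"method": "step_arm", "body": {
  "motion": [
    {"slide":[-54,54,-4],"dr":[0,0,0.5],"jaw":85},
    {"slide":[-108,108,-8],"dr":[0,0,1],"jaw":85},
    {"slide":[-162,162,-12],"dr":[0,0,1.5],"jaw":85},
    {"slide":[-216,216,-16],"dr":[0,0,2.06],"jaw":85},
    {"slide":[-270,270,-20],"dr":[0,0,2.06],"jaw":85},
    {"slide":[-324,324,-24],"dr":[0,0,2.06],"jaw":85},
    {"slide":[-378,378,-27],"dr":[0,0,2.06],"jaw":85},
    {"slide":[-433,432,-30],"dr":[0,0,2.06],"jaw":85}
  ]
}}

```text
clock: 1.15
position: [416.6, -158.2, 256.7]
ee_rot: [-0.001, 1.0, -0.0, 0.0]
contact_force: [0.9, -0.9, -0.3]
gripper_width: 84.9
grasp_force: 0.0
```

```bash
cat > look.py <<'E'
import sys, json
from h import *
n=sys.argv[1]; s=arm.read_state(); im=optics.get_image('wrist'); cv2.imwrite(f'pics/{n}.png',im)
json.dump({'ee_rot':list(s['ee_rot']),'position':list(s['position'])},open(f'pics/{n}.json','w'))
print(s['clock'],np.round(s['position'],1),np.round(s['ee_rot'],4),np.round(s['joints'],2),np.round(s['contact_force'],1))
E
python3 look.py w1
```

```text
1.15 [ 416.6 -158.2  256.7] [-7.e-04  1.e+00 -0.e+00  3.e-04] [ 0.    0.05 -0.36  0.   -1.15 -1.57] [ 0.9 -0.9 -0.3]
```

View pics/w1.png

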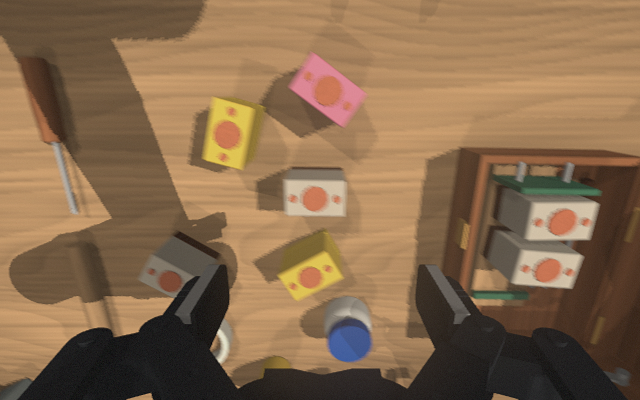

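Wrist view shows c at (315,199), d at (171,281), shelf stamps a (562,221) and b (548,270), plate top edge near (545,185) and fence near (500,296). I will now compute positions.

```bash
python3 - <<'E'
from h import *
import json
def blobs(im,lo,hi,amin):
    h=cv2.cvtColor(im,cv2.COLOR_BGR2HSV); m=cv2.inRange(h,lo,hi)
    n,l,st,c=cv2.connectedComponentsWithStats(m)
    return [(c[i].round(1),st[i]) for i in range(1,n) if st[i,4]>=amin]
im=cv2.imread('pics/w1.png'); s=json.load(open('pics/w1.json')); K,V=cam('wrist',s)
for c,st in blobs(im,(3,120,110),(14,205,255),8):
    z=100 if c[0]>450 else 70
    if st[4]<900: print('or',c,st[4],ray(K,V,*c,z).round(1))
for c,st in blobs(im,(60,80,40),(90,255,255),30):
    print('gr',c,st, [ray(K,V,st[0]+a*st[2],st[1]+b*st[3],92 if c[1]<230 else 38).round(1)[:2] for a in(0,1) for b in (0,1)])
print('corner',ray(K,V,462,149,60).round(1))
# knee triangulate
ps=[]
for n,box in (('top',(225,155,262,178)),('side',(215,245,260,275))):
    i=cv2.imread(f'pics/{n}0.png'); h=cv2.cvtColor(i,cv2.COLOR_BGR2HSV)
    m=cv2.inRange(h,(0,170,60),(3,255,255))|cv2.inRange(h,(172,170,60),(180,255,255))
    k=np.zeros_like(m);x0,y0,x1,y1=box;k[y0:y1,x0:x1]=m[y0:y1,x0:x1]
    v,u=np.nonzero(k); print(n,len(u),u.mean() if len(u) else 0,v.mean() if len(u) else 0)
    if len(u): ps.append((cam(n),u.mean(),v.mean()))
if len(ps)==2:
    P=[K@np.diag([1,-1,-1])@V[:3] for (K,V),_,_ in ps]
    X=cv2.triangulatePoints(P[0],P[1],np.array(ps[0][1:]),np.array(ps[1][1:])); print('knee',(X[:3]/X[3]).ravel().round(1))
E
```

```text
or [ 39.1 116.5] 645 [ 354.6 -434.1   70. ]
or [307.6  75.6] 41 [ 317.4 -171.8   70. ]
or [327.7  90.6] 627 [ 330.7 -152.9   70. ]
or [346.9 105.6] 40 [ 344.4 -134.3   70. ]
or [231.  111.5] 30 [ 349.9 -246.6   70. ]
or [226.8 134.5] 535 [ 371.9 -252.6   70. ]
or [491.5 147.9] 64 [380.6  -3.7 100. ]
or [602.5 149.9] 8 [382.4  97.9 100. ]
or [222.8 156.7] 27 [ 394.  -258.7   70. ]
or [557.2 168.9] 19 [400.1  60.5 100. ]
or [314.4 198.5] 425 [ 438.3 -166.3   70. ]
or [292.5 198.5] 20 [ 438.3 -189.4   70. ]
or [336.5 199. ] 18 [ 438.8 -143.    70. ]
or [562.  221.8] 497 [452.8  77.  100. ]
or [585.3 221.7] 27 [452.7  99.8 100. ]
or [538.3 222.3] 27 [453.4  53.9 100. ]
or [547.3 270.2] 424 [506.3  74.1 100. ]
or [327.4 268.5] 19 [ 521.3 -152.2   70. ]
or [525.2 268.4] 23 [504.2  50.9 100. ]
or [310.  277.3] 347 [ 532.6 -172.    70. ]
or [568.9 271.9] 21 [508.3  96.8 100. ]
or [151.2 271.6] 14 [ 525.3 -352.5   70. ]
or [169.7 281.2] 329 [ 537.8 -333.3   70. ]
or [292.7 286. ] 20 [ 544.  -192.1   70. ]
or [479.  306.8] 23 [550.6  10.2 100. ]
or [496.2 305.9] 11 [549.5  28.5 100. ]
gr [568.4 190.4] [525 184  73  11 355] [array([416.7,  38.5]), array([427.8,  40.6]), array([416.7, 109.2]), array([427.8, 112.1])]
corner [387.7 -13.4  60. ]
top 29 242.3793103448276 167.58620689655172
side 0 0 0
```

>>> {"method": "step_arm", "body": {
  "motion": [
    {"slide":[-20,50,0],"jaw":85},
    {"slide":[-40,100,0],"jaw":85},
    {"slide":[-60,150,0],"jaw":85},
    {"slide":[-80,195,0],"jaw":85},
    {"slide":[-80,200,0],"jaw":85},
    {"slide":[-80,200,0],"jaw":85},
    {"slide":[-80,200,0],"jaw":85},
    {"slide":[-80,200,0],"jaw":85}
  ]
}}

```text
$.motion[0]: bad value
```

```bash
python3 look.py w2
```

```text
1.2 [ 420.1 -153.7  257.1] [-3.8e-03  1.0e+00  5.0e-04  1.9e-03] [ 0.01  0.05 -0.36 -0.   -1.15 -1.58] [2.  2.5 0.3]
```

View pics/w2.png

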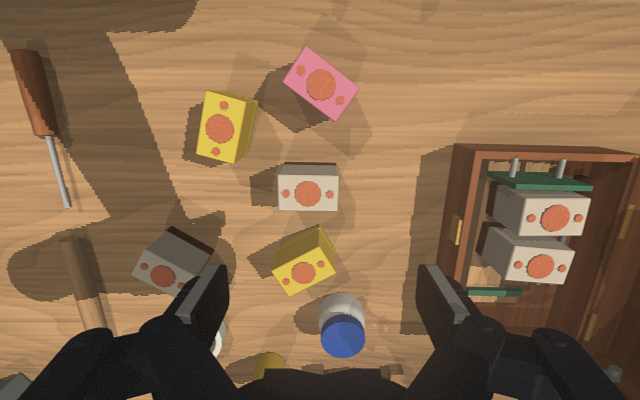

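The view is still the earlier pose, because the move was refused (it needs "dr"). Resending.

>>> {"method": "step_arm", "body": {
  "motion": [
    {"slide":[-20,50,0],"dr":[0,0,0],"jaw":85},
    {"slide":[-40,100,0],"dr":[0,0,0],"jaw":85},
    {"slide":[-60,150,0],"dr":[0,0,0],"jaw":85},
    {"slide":[-80,180,0],"dr":[0,0,0],"jaw":85},
    {"slide":[-80,180,0],"dr":[0,0,0],"jaw":85},
    {"slide":[-80,180,0],"dr":[0,0,0],"jaw":85},
    {"slide":[-80,180,0],"dr":[0,0,0],"jaw":85},
    {"slide":[-80,180,0],"dr":[0,0,0],"jaw":85}
  ]
}}

```text
clock: 2.25
position: [495.6, 19.1, 256.7]
ee_rot: [0.0, 1.0, 0.0, 0.0]
contact_force: [-0.2, 0.2, -0.9]
gripper_width: 85.2
grasp_force: 0.0
```

```bash
python3 look.py w3
```

```text
2.25 [495.6  19.1 256.7] [1.e-04 1.e+00 1.e-04 1.e-04] [ 0.37  0.14 -0.26 -0.   -1.17 -1.94] [-0.2  0.2 -0.9]
```

View pics/w3.png

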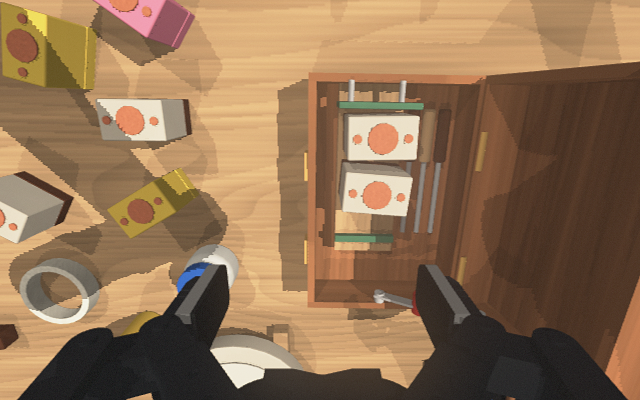

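The view shows the chest rim corners at (308,73) and (310,306), plate top (338–424, 103), a (382,137), b (376,195) and fence (335–394, 236).

```bash
python3 - <<'E'
from h import *
import json
im=cv2.imread('pics/w3.png'); s=json.load(open('pics/w3.json')); K,V=cam('wrist',s)
for n,u,v,z in [('rim-x',308,73,60),('rim+x',310,306,60),('hingeUp',484,77,60),('plateL',338,101,92),('plateR',424,103,92),('plateface L',339,108,92),('plateface R',424,109,92),('fenceL',334,233,38),('fenceR',394,233,38),('fenceL2',334,240,38),('shelf end L',336,250,30),('rosA',382,137,100),('rosB',376,195,100)]:
    print(n,ray(K,V,u,v,z).round(1))
h=cv2.cvtColor(im,cv2.COLOR_BGR2HSV)
m=cv2.inRange(h,(60,60,30),(90,255,255)); n,l,st,c=cv2.connectedComponentsWithStats(m)
for i in range(1,n):
    if st[i,4]>40: print(st[i],c[i].round(1))
m=cv2.inRange(h,(3,100,90),(14,205,255)); n,l,st,c=cv2.connectedComponentsWithStats(m)
for i in range(1,n):
    if 15<st[i,4]<1500 and 340<c[i,0]<425 and c[i,1]<220 or (c[i,0]<210 and 90<c[i,1]<140 and st[i,4]>15): print(c[i].round(1),st[i,4],ray(K,V,*c[i],100 if c[i,0]>300 else 70).round(1))
i=cv2.imread('pics/side0.png')[225:300,190:350]
cv2.imwrite('pics/sidec.png',cv2.resize(i,None,fx=5,fy=5,interpolation=cv2.INTER_CUBIC))
E
```

```text
rim-x [393.4   5.6  60. ]
rim+x [657.    4.2  60. ]
hingeUp [397.3 176.1  60. ]
plateL [418.9  33.5  92. ]
plateR [420.7 110.7  92. ]
plateface L [424.9  34.5  92. ]
plateface R [425.9 111.2  92. ]
fenceL [570.3  33.3  38. ]
fenceR [570.4 105.1  38. ]
fenceL2 [579.5  33.3  38. ]
shelf end L [596.7  36.3  30. ]
rosA [449.9  73.2 100. ]
rosB [504.5  70.6 100. ]
[340 102  83   7 409] [383.5 105. ]
[336 236  40   6 158] [357.7 238.8]
[129.5 120. ] 648 [ 436.6 -169.1   70. ]
[342.7 117. ] 34 [432.3  37.5 100. ]
[381.6 111.3] 19 [427.5  71.6 100. ]
[401.4 111.3] 27 [427.6  89.1 100. ]
[105.9 119.7] 59 [ 436.3 -192.2   70. ]
[153.4 120.5] 56 [ 437.1 -145.9   70. ]
[382.7 138.5] 726 [451.2  74.  100. ]
[357.1 138.9] 62 [451.5  50.9 100. ]
[408.3 138.2] 62 [451.   97.1 100. ]
[340.2 166.9] 21 [477.2  36.  100. ]
[402.1 164.3] 58 [474.8  93.3 100. ]
[376.6 195. ] 617 [504.5  71.1 100. ]
[352.5 193.4] 54 [502.8  48.1 100. ]
[400.5 197.1] 53 [506.6  94.1 100. ]
```

View pics/sidec.png

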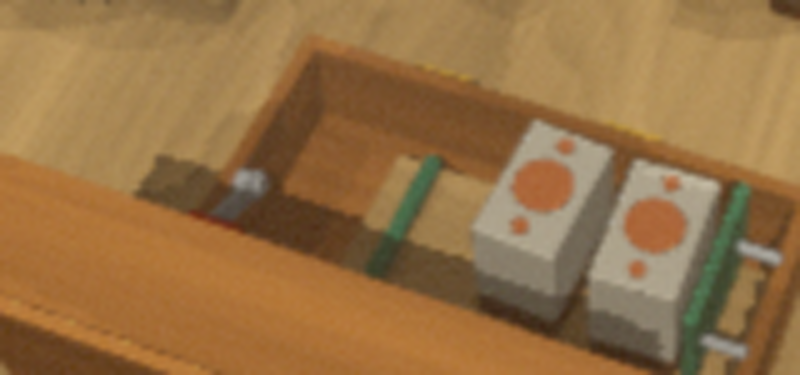

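Side crop: the red knee mostly hides behind the lid at (215,218) in the crop; plate, a, b and fence are visible. Going for b, to square it and slide it against a.

>>> {"method": "step_arm", "body": {
  "motion": [
    {"slide":[-9,52,20],"dr":[0,0,0],"jaw":85},
    {"slide":[-9,52,75],"dr":[0,0,0],"jaw":85},
    {"slide":[-9,52,130],"dr":[0,0,0],"jaw":85},
    {"slide":[-9,52,175],"dr":[0,0,0],"jaw":85},
    {"slide":[-9,52,190],"dr":[0,0,0],"jaw":85},
    {"slide":[-9,52,190],"dr":[0,0,0],"jaw":58},
    {"slide":[-9,52,190],"dr":[0,0,0],"jaw":58},
    {"slide":[-9,52,190],"dr":[0,0,0],"jaw":58}
  ]
}}

```text
clock: 3.3
position: [505.7, 72.3, 67.9]
ee_rot: [-0.001, 1.0, 0.001, 0.001]
contact_force: [-0.3, 0.4, -0.2]
gripper_width: 64.1
grasp_force: 64.6
```

>>> {"method": "step_arm", "body": {
  "motion": [
    {"slide":[4,0,0],"dr":[0,0,0],"jaw":58},
    {"slide":[8,0,0],"dr":[0,0,0],"jaw":58},
    {"slide":[12,0,0],"dr":[0,0,0],"jaw":58},
    {"slide":[16,0,0],"dr":[0,0,0],"jaw":58},
    {"slide":[19,0,0],"dr":[0,0,0],"jaw":58},
    {"slide":[21,0,0],"dr":[0,0,0],"jaw":58},
    {"slide":[22,0,0],"dr":[0,0,0],"jaw":58},
    {"slide":[22,0,0],"dr":[0,0,0],"jaw":58}
  ]
}}

```text
clock: 4.3
position: [486.7, 73.3, 68.1]
ee_rot: [-0.002, 1.0, 0.001, 0.004]
contact_force: [9.1, -0.4, 3.2]
gripper_width: 63.8
grasp_force: 64.3
```

>>> {"method": "step_arm", "body": {
  "motion": [
    {"slide":[-2,0,0],"dr":[0,0,0],"jaw":85},
    {"slide":[-2,0,-10],"dr":[0,0,0],"jaw":85},
    {"slide":[0,0,-60],"dr":[0,0,0],"jaw":85},
    {"slide":[10,-60,-60],"dr":[0,0,0],"jaw":85},
    {"slide":[22,-120,-60],"dr":[0,0,0],"jaw":85},
    {"slide":[34,-180,-60],"dr":[0,0,0],"jaw":85},
    {"slide":[45,-239,-45],"dr":[0,0,0],"jaw":85},
    {"slide":[45,-239,0],"dr":[0,0,0],"jaw":85}
  ]
}}

```text
clock: 5.3
position: [438.0, -170.5, 67.7]
ee_rot: [0.003, 1.0, -0.0, 0.002]
contact_force: [-0.8, 1.0, -0.3]
gripper_width: 85.3
grasp_force: 0.0
```

```bash
python3 look.py w4; python3 - <<'E'
from h import *
import json
im=optics.get_image('top'); cv2.imwrite('pics/top1.png',im); K,V=cam('top')
h=cv2.cvtColor(im,cv2.COLOR_BGR2HSV)
m=cv2.inRange(h,(3,100,90),(14,205,255)); n,l,st,c=cv2.connectedComponentsWithStats(m)
for i in range(1,n):
    if 15<st[i,4]<300 and 200<c[i,0]<430 and 150<c[i,1]<280: print(c[i].round(1),st[i,4],ray(K,V,*c[i],100 if c[i,0]<300 else 70).round(1))
E
```

```text
5.3 [ 438.  -170.5   67.7] [ 2.7e-03  1.0e+00 -1.0e-04  2.3e-03] [-0.02  0.32 -0.58  0.   -0.66 -1.55] [-0.8  1.  -0.3]
[265.1 152.2] 40 [679.3  66.  100. ]
[242.  158.5] 18 [662.2 129.4 100. ]
[234.8 162.2] 20 [652.1 149.2 100. ]
[347.8 162.6] 19 [ 655.2 -162.4   70. ]
[299.5 170. ] 17 [629.3 -28.9 100. ]
[357.7 195.5] 32 [ 562.3 -189.    70. ]
[390.1 200. ] 18 [ 549.4 -278.4   70. ]
[410.1 204.5] 86 [ 536.7 -333.    70. ]
[351.8 206.4] 74 [ 531.8 -172.4   70. ]
[363.3 210.1] 19 [ 521.5 -204.1   70. ]
[272. 212.] 23 [514.5  45.1 100. ]
[412.1 223.4] 19 [ 484.6 -337.2   70. ]
[380.9 241.3] 100 [ 435.6 -251.2   70. ]
[302.7 238.2] 56 [444.2 -36.5  70. ]
[239.7 248.1] 35 [417.5 130.9 100. ]
[416.5 249.5] 35 [ 413.4 -347.3   70. ]
[393.9 256.8] 58 [ 393.7 -285.6   70. ]
[381.9 264.8] 74 [ 372.  -252.8   70. ]
[423.6 261.2] 18 [ 382.  -365.8   70. ]
[352.4 265.1] 16 [ 371.2 -172.5   70. ]
[394.4 267.7] 24 [ 364.3 -286.5   70. ]
[360.3 272.7] 54 [ 350.6 -193.9   70. ]
[429.9 273.2] 29 [ 349.7 -381.8   70. ]
[391.2 276.2] 18 [ 341.6 -277.3   70. ]
[379.  278.1] 24 [ 336.2 -244.2   70. ]
```

>>> {"method": "step_arm", "body": {
  "motion": [
    {"slide":[0,0,25],"dr":[0,0,0],"jaw":85},
    {"slide":[0,0,31],"dr":[0,0,0],"jaw":85},
    {"slide":[0,0,31],"dr":[0,0,0],"jaw":58},
    {"slide":[0,0,31],"dr":[0,0,0],"jaw":58},
    {"slide":[0,0,31],"dr":[0,0,0],"jaw":58},
    {"slide":[0,0,0],"dr":[0,0,0],"jaw":58},
    {"slide":[0,0,-50],"dr":[0,0,0],"jaw":58},
    {"slide":[-30,50,-55],"dr":[0,0,0],"jaw":58}
  ]
}}

```text
clock: 6.4
position: [469.1, -118.4, 125.2]
ee_rot: [0.002, 1.0, 0.0, 0.003]
contact_force: [1.0, -0.9, -1.4]
gripper_width: 62.8
grasp_force: 66.8
```

>>> {"method": "step_arm", "body": {
  "motion": [
    {"slide":[-18,55,0],"dr":[0,0,0],"jaw":58},
    {"slide":[-36,110,0],"dr":[0,0,0],"jaw":58},
    {"slide":[-54,165,0],"dr":[0,0,0],"jaw":58},
    {"slide":[-63,189,0],"dr":[0,0,0],"jaw":58},
    {"slide":[-63,189,20],"dr":[0,0,0],"jaw":58},
    {"slide":[-63,189,40],"dr":[0,0,0],"jaw":58},
    {"slide":[-63,189,52],"dr":[0,0,0],"jaw":58},
    {"slide":[-63,189,55],"dr":[0,0,0],"jaw":58}
  ]
}}

```text
clock: 7.4
position: [531.5, 70.7, 66.9]
ee_rot: [-0.0, 1.0, -0.001, 0.0]
contact_force: [-1.1, -4.2, 19.4]
gripper_width: 63.0
grasp_force: 70.8
```

>>> {"method": "step_arm", "body": {
  "motion": [
    {"slide":[0,0,-1],"dr":[0,0,0],"jaw":58},
    {"slide":[1,0,-1],"dr":[0,0,0],"jaw":58},
    {"slide":[3,0,-1],"dr":[0,0,0],"jaw":58},
    {"slide":[5,0,-1],"dr":[0,0,0],"jaw":58},
    {"slide":[7,0,-1],"dr":[0,0,0],"jaw":58},
    {"slide":[8,0,-1],"dr":[0,0,0],"jaw":58},
    {"slide":[9,0,-1],"dr":[0,0,0],"jaw":58},
    {"slide":[9,0,-1],"dr":[0,0,0],"jaw":58}
  ]
}}

```text
clock: 8.4
position: [523.9, 72.0, 68.5]
ee_rot: [-0.001, 1.0, 0.0, 0.002]
contact_force: [4.7, -6.3, -1.2]
gripper_width: 63.0
grasp_force: 67.6
```

>>> {"method": "step_arm", "body": {
  "motion": [
    {"slide":[-1,0,0],"dr":[0,0,0],"jaw":85},
    {"slide":[-1,0,-10],"dr":[0,0,0],"jaw":85},
    {"slide":[-1,0,-62],"dr":[0,0,0],"jaw":85},
    {"slide":[-5,-60,-62],"dr":[0,0,0],"jaw":85},
    {"slide":[-10,-120,-62],"dr":[0,0,1],"jaw":85},
    {"slide":[-15,-180,-62],"dr":[0,0,2],"jaw":85},
    {"slide":[-16,-240,-62],"dr":[0,0,3],"jaw":85},
    {"slide":[-16,-300,-62],"dr":[0,0,4.1],"jaw":85}
  ]
}}

```text
clock: 9.4
position: [538.3, -229.4, 130.4]
ee_rot: [0.284, 0.959, 0.0, 0.0]
contact_force: [0.4, 0.3, 0.7]
gripper_width: 84.9
grasp_force: 0.0
```

```bash
python3 look.py w5; python3 - <<'E'
from h import *
import json
s=json.load(open('pics/w5.json')); K,V=cam('wrist',s); im=cv2.imread('pics/w5.png')
print('tool axes',R.from_quat(s['ee_rot']).as_matrix().round(3)[:2,:2])
h=cv2.cvtColor(im,cv2.COLOR_BGR2HSV)
m=cv2.inRange(h,(3,100,90),(14,205,255)); n,l,st,c=cv2.connectedComponentsWithStats(m)
for i in range(1,n):
    p=ray(K,V,*c[i],70)
    if st[i,4]>30 and np.hypot(p[0]-537,p[1]+333)<60: print(c[i].round(1),st[i,4],p.round(1))
E
```

```text
9.4 [ 538.3 -229.4  130.4] [2.839e-01 9.589e-01 3.000e-04 4.000e-04] [-0.13  0.41 -0.23 -0.   -0.93 -2.02] [0.4 0.3 0.7]
tool axes [[-0.839  0.544]
 [ 0.544  0.839]]
[179.7 287.8] 47 [ 523.9 -341.6   70. ]
[161.6 296.9] 74 [ 522.6 -357.5   70. ]
```

View pics/w5.png

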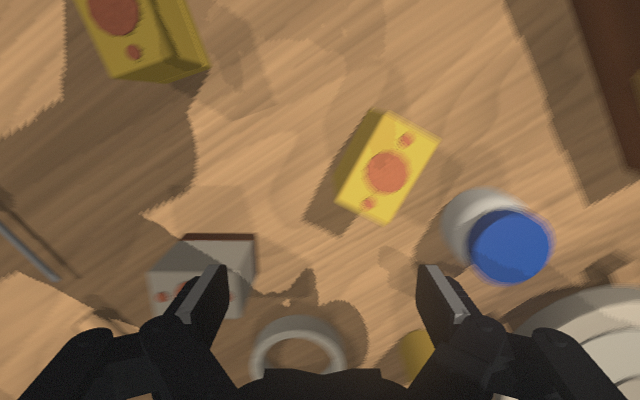

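D's edges are level in the tool's view (top edge 176–256 at row 240), so the yaw is right. Descend and grip.

>>> {"method": "step_arm", "body": {
  "motion": [
    {"slide":[-28,-45,0],"dr":[0,0,0],"jaw":85},
    {"slide":[-57,-89,10],"dr":[0,0,0],"jaw":85},
    {"slide":[-57,-89,45],"dr":[0,0,0],"jaw":85},
    {"slide":[-57,-89,80],"dr":[0,0,0],"jaw":85},
    {"slide":[-57,-89,94],"dr":[0,0,0],"jaw":85},
    {"slide":[-57,-89,94],"dr":[0,0,0],"jaw":58},
    {"slide":[-57,-89,94],"dr":[0,0,0],"jaw":58},
    {"slide":[-57,-89,94],"dr":[0,0,0],"jaw":58}
  ]
}}

```text
clock: 10.45
position: [538.7, -333.6, 36.7]
ee_rot: [0.282, 0.96, 0.0, 0.001]
contact_force: [1.2, -0.3, -1.5]
gripper_width: 63.0
grasp_force: 67.4
```

>>> {"method": "step_arm", "body": {
  "motion": [
    {"slide":[0,0,-40],"dr":[0,0,0],"jaw":58},
    {"slide":[0,0,-85],"dr":[0,0,-0.8],"jaw":58},
    {"slide":[27,48,-90],"dr":[0,0,-1.6],"jaw":58},
    {"slide":[54,96,-90],"dr":[0,0,-2.4],"jaw":58},
    {"slide":[81,145,-90],"dr":[0,0,-3.2],"jaw":58},
    {"slide":[108,193,-90],"dr":[0,0,-4.1],"jaw":58},
    {"slide":[134,241,-90],"dr":[0,0,-4.1],"jaw":58},
    {"slide":[161,289,-90],"dr":[0,0,-4.1],"jaw":58}
  ]
}}

```text
clock: 11.45
position: [558.9, -1.6, 126.2]
ee_rot: [-0.001, 1.0, 0.0, 0.001]
contact_force: [0.8, -0.8, -2.2]
gripper_width: 63.1
grasp_force: 67.6
```

```bash
python3 - <<'E'
from h import *
s=arm.read_state();print(s['clock'],s['position'],s['ee_rot'])
im=optics.get_image('top'); cv2.imwrite('pics/top2.png',im)
i=im[150:270,170:330]
cv2.imwrite('pics/top2c.png',cv2.resize(i,None,fx=5,fy=5,interpolation=cv2.INTER_CUBIC))
E
```

```text
11.45 [558.85025594  -1.58373917 126.23587062] [-6.52080770e-04  9.99999559e-01  2.50157487e-04  6.27105381e-04]
```

View pics/top2c.png

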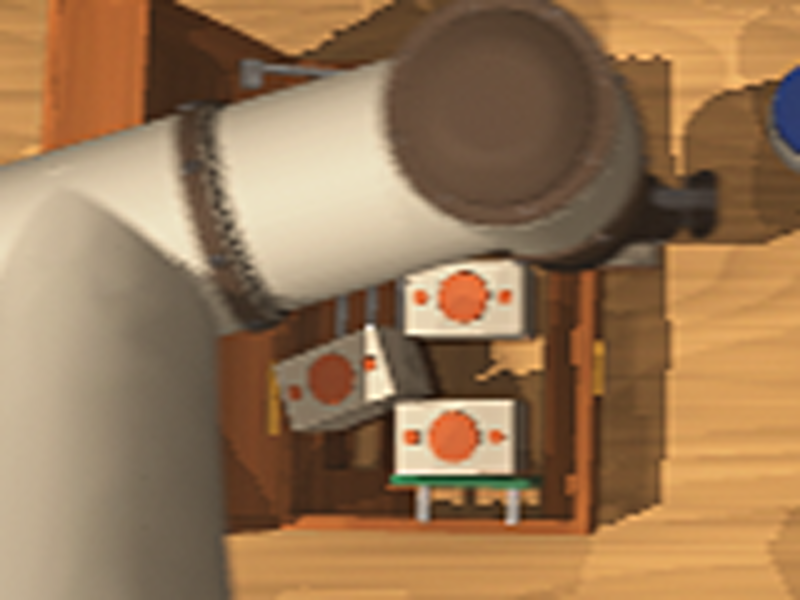

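The top view shows c at (462,296) and a at (455,435) upright on the shelf, but b has been knocked off toward the lid at (330,378). The carried c must have clipped it. I have one picture left, so I'll raise the arm and take a single montage of all cameras.

>>> {"method": "step_arm", "body": {
  "motion": [
    {"slide":[0,0,-50],"dr":[0,0,0],"jaw":58},
    {"slide":[20,20,-100],"dr":[0,0,0],"jaw":58},
    {"slide":[39,42,-120],"dr":[0,0,0],"jaw":58},
    {"slide":[39,42,-120],"dr":[0,0,0],"jaw":58},
    {"slide":[39,42,-120],"dr":[0,0,0],"jaw":58},
    {"slide":[39,42,-120],"dr":[0,0,0],"jaw":58},
    {"slide":[39,42,-120],"dr":[0,0,0],"jaw":58},
    {"slide":[39,42,-120],"dr":[0,0,0],"jaw":58}
  ]
}}

```text
clock: 12.5
position: [519.9, 38.1, 244.9]
ee_rot: [-0.0, 1.0, -0.0, -0.001]
contact_force: [-0.2, -1.2, -2.5]
gripper_width: 63.1
grasp_force: 67.7
```

```bash
python3 look.py w6; python3 - <<'E'
from h import *
w=cv2.imread('pics/w6.png'); sd=optics.get_image('side'); cv2.imwrite('pics/side6.png',sd)
t=cv2.imread('pics/top2.png')
f=lambda i,a,b,c,d,W,H: cv2.resize(i[a:b,c:d],(W,H),interpolation=cv2.INTER_CUBIC)
M=np.zeros((600,800,3),np.uint8)
M[:375,:500]=f(w,40,340,240,640,500,375)   # x1.25
M[:300,500:]=f(sd,225,305,190,270,300,300)  # x3.75
M[300:600,500:]=f(sd,225,305,270,350,300,300)
M[375:600,:300]=f(t,195,255,215,295,300,225) # x3.75
cv2.imwrite('pics/mont.png',M)
E
```

```text
12.5 [519.9  38.1 244.9] [-3.e-04  1.e+00 -2.e-04 -6.e-04] [ 0.38  0.2  -0.22 -0.   -1.15 -1.95] [-0.2 -1.2 -2.5]
```

View pics/mont.png

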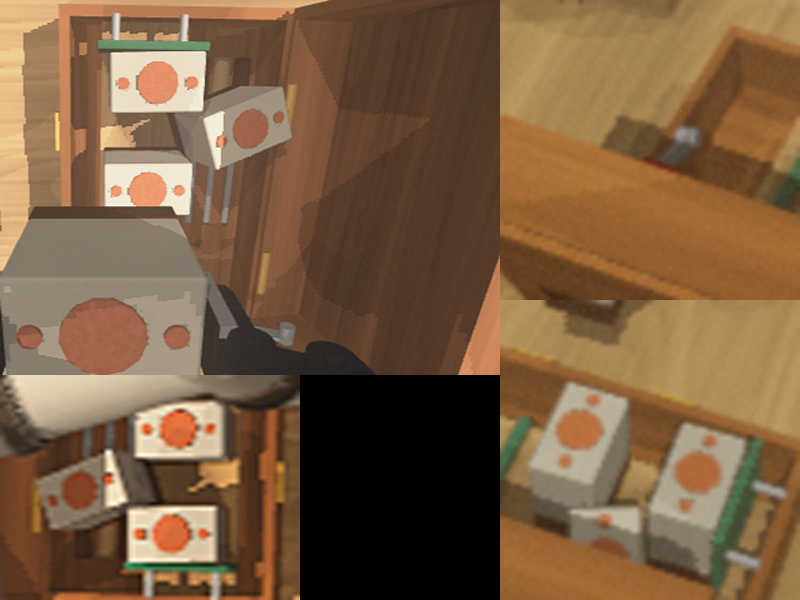

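Montage: a (157,82) and c (147,190) are upright on the shelf. b (251,128) stands behind the shelf, roughly upright on the chest floor and turned about 20°. D is in the gripper. I'll estimate b's pose by PnP.

```bash
cat > pnp.py <<'E'
from h import *
import json
s=json.load(open('pics/w6.json')); K,V=cam('wrist',s); im=cv2.imread('pics/w6.png'); h=cv2.cvtColor(im,cv2.COLOR_BGR2HSV)
m=cv2.inRange(h,(2,90,50),(14,230,255)); n,l,st,c=cv2.connectedComponentsWithStats(m)
for i in range(1,n):
    if 20<st[i,4]<1500 and 320<c[i,0]<480 and 90<c[i,1]<210: print('or',c[i].round(1),st[i,4],ray(K,V,*c[i],100).round(1),ray(K,V,*c[i],75).round(1))
mp=lambda p:np.array(p)/1.25+[240,40]
F=np.diag([1,-1,-1.])
def pnp(name,corn,ros):
    # own axes guess: +x' = world +x, y' = world y ; corners: (-x,-y),(-x,+y),(+x,+y),(+x,-y)
    o=np.array([[-20,-32,35],[-20,32,35],[20,32,35],[20,-32,35],[0,0,35],[0,-23,35],[0,23,35]],float)
    uv=np.array([mp(p) for p in corn]+[mp(p) for p in ros])
    ok,r,t=cv2.solvePnP(o,uv,K,None,flags=cv2.SOLVEPNP_ITERATIVE)
    Rc=cv2.Rodrigues(r)[0]; Rw=V[:3,:3].T@F@Rc; tw=V[:3,:3].T@(F@t.ravel()-V[:3,3])
    e=uv-cv2.projectPoints(o,r,t,K,None)[0][:,0]
    print(name,'centre',tw.round(1),'z axis',Rw[:,2].round(3),'y axis',Rw[:,1].round(3),'err',np.abs(e).max().round(1))
pnp('B',[(205,112),(283,87),(292,133),(214,168)],[(251,128),(222,142),(279,117)])
pnp('A',[(111,52),(205,51),(205,110),(112,112)],[(157,82),(122,83),(192,83)])
E
python3 pnp.py
```

```text
or [365.8 105.5] 876 [446.4  74.9 100. ] [447.  78.  75.]
or [393.  105.5] 76 [446.5  97.8 100. ] [447. 103.  75.]
or [338.3 106.3] 76 [447.1  51.8 100. ] [447.7  52.9  75. ]
or [440.  142.6] 692 [477.5 140.8 100. ] [480.7 149.7  75. ]
or [462.5 133.4] 60 [469.5 159.4 100. ] [472.1 169.9  75. ]
or [344.3 134.8] 131 [470.7  57.3 100. ] [473.4  58.9  75. ]
or [362.6 148.9] 740 [482.8  73.6 100. ] [486.6  76.7  75. ]
or [417.  152.5] 69 [486.1 121.6 100. ] [490.1 128.8  75. ]
or [332.5 192.4] 59 [522.6  47.6 100. ] [529.8  48.4  75. ]
or [383. 192.] 61 [522.2  93.7 100. ] [529.3  98.5  75. ]
B centre [477.3 136.5  53.7] z axis [0.024 0.241 0.97 ] y axis [-0.317  0.922 -0.221] err 3.4
A centre [455.3  76.   63.3] z axis [-0.252 -0.013  0.968] y axis [-0.013  1.     0.01 ] err 1.5
```

B leans against the shelf edge behind the row. I'll set D down on free table at about (490,-75), then fetch b.

>>> {"method": "step_arm", "body": {
  "motion": [
    {"slide":[15,-57,0],"dr":[0,0,0],"jaw":58},
    {"slide":[30,-115,5],"dr":[0,0,0],"jaw":58},
    {"slide":[30,-115,60],"dr":[0,0,0],"jaw":58},
    {"slide":[30,-115,115],"dr":[0,0,0],"jaw":58},
    {"slide":[30,-115,165],"dr":[0,0,0],"jaw":58},
    {"slide":[30,-115,195],"dr":[0,0,0],"jaw":58},
    {"slide":[30,-115,206],"dr":[0,0,0],"jaw":58},
    {"slide":[30,-115,208],"dr":[0,0,0],"jaw":58}
  ]
}}

```text
clock: 13.6
position: [490.5, -76.6, 37.6]
ee_rot: [-0.001, 1.0, -0.0, 0.0]
contact_force: [1.2, -0.6, -1.2]
gripper_width: 62.8
grasp_force: 67.7
```

>>> {"method": "step_arm", "body": {
  "motion": [
    {"slide":[0,0,1],"dr":[0,0,0],"jaw":58},
    {"slide":[0,0,1],"dr":[0,0,0],"jaw":85},
    {"slide":[0,0,-4],"dr":[0,0,0],"jaw":85},
    {"slide":[0,0,-60],"dr":[0,0,0],"jaw":85},
    {"slide":[0,0,-120],"dr":[0,0,-1.3],"jaw":85},
    {"slide":[0,20,-170],"dr":[0,0,-2.6],"jaw":85},
    {"slide":[0,50,-180],"dr":[0,0,-3.9],"jaw":85},
    {"slide":[0,80,-180],"dr":[0,0,-5.2],"jaw":85}
  ]
}}

```text
clock: 14.6
position: [490.5, 4.2, 220.2]
ee_rot: [-0.358, 0.934, -0.0, 0.003]
contact_force: [0.3, -0.2, -0.3]
gripper_width: 84.9
grasp_force: 0.0
```

>>> {"method": "step_arm", "body": {
  "motion": [
    {"slide":[-5,8,0],"dr":[0,0,-1.2],"jaw":85},
    {"slide":[-10,16,0],"dr":[0,0,-2.4],"jaw":85},
    {"slide":[-16,24,0],"dr":[0,0,-3.7],"jaw":85},
    {"slide":[-22,32,5],"dr":[0,0,-5],"jaw":85},
    {"slide":[-28,40,10],"dr":[0,0,-6.3],"jaw":85},
    {"slide":[-34,50,15],"dr":[0,0,-7.6],"jaw":85},
    {"slide":[-42,63,20],"dr":[0,0,-8.8],"jaw":85},
    {"slide":[-42,63,20],"dr":[0,0,-8.8],"jaw":85}
  ]
}}

```text
clock: 15.6
position: [479.2, 78.8, 198.0]
ee_rot: [0.829, -0.559, 0.0, -0.0]
contact_force: [-0.2, 0.8, 0.1]
gripper_width: 84.7
grasp_force: 0.0
```

```bash
python3 look.py w7; python3 - <<'E'
from h import *
import json
s=json.load(open('pics/w7.json')); K,V=cam('wrist',s); im=cv2.imread('pics/w7.png'); h=cv2.cvtColor(im,cv2.COLOR_BGR2HSV)
s6=json.load(open('pics/w6.json')); K6,V6=cam('wrist',s6)
F=np.diag([1,-1,-1.])
print('pred ros',[proj(K,V,np.array([479,147,z])).round() for z in (75,100)])
m=cv2.inRange(h,(2,90,50),(14,230,255)); n,l,st,c=cv2.connectedComponentsWithStats(m)
for i in range(1,n):
    p=ray(K,V,*c[i],80)
    if 20<st[i,4]<3000 and np.hypot(p[0]-480,p[1]-140)<60: print('or',c[i].round(1),st[i],p.round(1))
E
```

```text
15.6 [479.2  78.8 198. ] [ 8.292e-01 -5.589e-01  1.000e-04 -3.000e-04] [ 0.5   0.18 -0.38  0.   -1.02 -0.11] [-0.2  0.8  0.1]
pred ros [array([294., 262.]), array([291., 277.])]
or [262.6 202.1] [258 197  10  11  82] [523.2 101.4  80. ]
or [350.4 240.3] [346 236  10  10  77] [441.1 105.8  80. ]
or [293.6 247.8] [289 244  10   9  72] [484.4 131.1  80. ]
or [293.9 269.1] [278 257  32  25 637] [476.8 150.7  80. ]
or [294.1 289. ] [290 286   9   7  55] [469.4 169.8  80. ]
```

```bash
python3 - <<'E'
from h import *
import json
F=np.diag([1,-1,-1.]); P=[]
for n in('w6','w7'):
    K,V=cam('wrist',json.load(open(f'pics/{n}.json'))); P.append(K@F@V[:3])
X=cv2.triangulatePoints(P[0],P[1],np.array([[417,152.5],[440,142.6],[462.5,133.4]]).T,np.array([[293.6,247.8],[293.9,269.1],[294.1,289]]).T)
X=(X[:3]/X[3]).T; print(X.round(1)); d=X[2]-X[0]; print(np.linalg.norm(d),d/np.linalg.norm(d))
E
```

```text
[[486.6 121.4 100.9]
 [478.8 142.9  94.6]
 [471.3 163.7  90.3]]
46.17253731045145 [-0.33167113  0.91489759 -0.23012316]
```

>>> {"method": "step_arm", "body": {
  "motion": [
    {"slide":[-45,-18,0],"dr":[0,0,0],"jaw":64},
    {"slide":[-60,-23,15],"dr":[0,0,0],"jaw":64},
    {"slide":[-60,-23,60],"dr":[0,0,0],"jaw":64},
    {"slide":[-60,-23,100],"dr":[0,0,0],"jaw":64},
    {"slide":[-60,-23,125],"dr":[0,0,0],"jaw":64},
    {"slide":[-60,-23,137],"dr":[0,0,0],"jaw":64},
    {"slide":[-60,-23,137],"dr":[0,0,0],"jaw":64},
    {"slide":[-60,-23,137],"dr":[0,0,0],"jaw":34}
  ]
}}

```text
clock: 16.65
position: [478.9, 142.9, 61.5]
ee_rot: [0.829, -0.559, 0.0, -0.001]
contact_force: [0.2, -0.0, 0.6]
gripper_width: 46.9
grasp_force: 0.0
```

>>> {"method": "step_arm", "body": {
  "motion": [
    {"slide":[0,0,0],"dr":[0,0,0],"jaw":34},
    {"slide":[0,0,0],"dr":[0,0,0],"jaw":34},
    {"slide":[0,0,-20],"dr":[0,0,0],"jaw":34},
    {"slide":[0,0,-60],"dr":[0,0,0],"jaw":34},
    {"slide":[8,0,-100],"dr":[0,0,0],"jaw":34},
    {"slide":[40,0,-120],"dr":[0,0,0.9],"jaw":34},
    {"slide":[90,0,-120],"dr":[0,0,1.8],"jaw":34},
    {"slide":[140,0,-120],"dr":[0,0,2.75],"jaw":34}
  ]
}}

```text
clock: 17.65
position: [531.3, 11.9, 181.5]
ee_rot: [-0.706, 0.708, -0.0, 0.001]
contact_force: [1.0, 0.7, -1.6]
gripper_width: 40.2
grasp_force: 62.0
```

```bash
python3 look.py w8; python3 - <<'E'
from h import *
import json
s=json.load(open('pics/w8.json')); K,V=cam('wrist',s); im=cv2.imread('pics/w8.png'); h=cv2.cvtColor(im,cv2.COLOR_BGR2HSV)
m=cv2.inRange(h,(2,90,50),(14,230,255)); n,l,st,c=cv2.connectedComponentsWithStats(m)
print(arm.read_state()['gripper_width'])
for i in range(1,n):
    if 60<st[i,4]<9000 and 220<c[i,0]<430: print(c[i].round(1),st[i])
# model: stamp top centre T in world, tilt t about world x: predict pixels
o=np.array(s['position'])
for t in (0,.12,.23):
    T=o+[0,0,35]; d=np.array([0,np.cos(t),-np.sin(t)])
    print(t,[proj(K,V,T+k*d).round(1) for k in(-23,0,23)])
E
```

```text
17.65 [531.3  11.9 181.5] [-7.063e-01  7.079e-01 -4.000e-04  1.200e-03] [ 0.33  0.27 -0.3  -0.   -1.   -0.33] [ 1.   0.7 -1.6]
39.76673214994006
[379.9  46.2] [375  41  11  12 107]
[378.2  80.9] [ 360   62   38   39 1178]
[376.5 114. ] [372 110  10  10  82]
[411.5 218.4] [390 214  46  12 210]
[322.2 261.7] [312 252  22  20 353]
[320.7 306. ] [ 286  280   70   52 2804]
[320.3 358.7] [ 266  322  113   53 2097]
[319.4 344.1] [311 337  18  15 225]
0 [array([319.5, 258.8]), array([319.9, 312.1]), array([320.2, 359.7])]
0.12 [array([319.5, 262.8]), array([319.9, 312.1]), array([320.3, 354.3])]
0.23 [array([319.4, 267.4]), array([319.9, 312.1]), array([320.3, 349.1])]
```

>>> {"method": "step_arm", "body": {
  "motion": [
    {"slide":[45,22,0],"dr":[0,-0.4,0],"jaw":34},
    {"slide":[90,43,0],"dr":[0,-0.8,0],"jaw":34},
    {"slide":[135,65,0],"dr":[0,-1.2,0],"jaw":34},
    {"slide":[178,86,0],"dr":[0,-1.6,0],"jaw":34},
    {"slide":[178,86,40],"dr":[0,-1.6,0],"jaw":34},
    {"slide":[178,86,85],"dr":[0,-1.6,0],"jaw":34},
    {"slide":[178,86,120],"dr":[0,-1.6,0],"jaw":34},
    {"slide":[178,86,137],"dr":[0,-1.6,0],"jaw":34}
  ]
}}

```text
clock: 18.7
position: [444.1, -165.2, 42.1]
ee_rot: [0.703, -0.702, -0.08, -0.078]
contact_force: [-0.1, -0.4, -1.6]
gripper_width: 39.6
grasp_force: 62.0
```

>>> {"method": "step_arm", "body": {
  "motion": [
    {"slide":[0.2,0,1],"dr":[0,0,0],"jaw":34},
    {"slide":[0.5,0,2],"dr":[0,0,0],"jaw":34},
    {"slide":[0.7,0,3],"dr":[0,0,0],"jaw":34},
    {"slide":[0.9,0,4],"dr":[0,0,0],"jaw":34},
    {"slide":[1.1,0,4.5],"dr":[0,0,0],"jaw":34},
    {"slide":[1.1,0,4.5],"dr":[0,0,0],"jaw":34},
    {"slide":[1.1,0,4.5],"dr":[0,0,0],"jaw":34},
    {"slide":[1.1,0,4.5],"dr":[0,0,0],"jaw":34}
  ]
}}

```text
clock: 19.7
position: [445.5, -165.1, 40.2]
ee_rot: [0.703, -0.702, -0.078, -0.079]
contact_force: [-0.7, 2.3, 5.3]
gripper_width: 39.6
grasp_force: 59.8
```

>>> {"method": "step_arm", "body": {
  "motion": [
    {"slide":[0,0,0],"dr":[0,0,0],"jaw":66},
    {"slide":[0,0,0],"dr":[0,0,0],"jaw":66},
    {"slide":[-2,0,-10],"dr":[0,0,0],"jaw":66},
    {"slide":[-12,0,-58],"dr":[0,0,0],"jaw":66},
    {"slide":[-24,0,-110],"dr":[0,0.5,0],"jaw":66},
    {"slide":[-45,0,-137],"dr":[0,1,0],"jaw":66},
    {"slide":[-60,0,-140],"dr":[0,1.6,0],"jaw":66},
    {"slide":[-90,0,-143],"dr":[0,1.6,0],"jaw":85}
  ]
}}

```text
clock: 20.7
position: [444.1, -108.5, 199.2]
ee_rot: [0.708, -0.706, 0.001, 0.0]
contact_force: [0.5, -0.7, -0.3]
gripper_width: 81.6
grasp_force: 0.0
```

```bash
python3 look.py w9; cat > find.py <<'E'
from h import *
import json,sys
n=sys.argv[1]; s=json.load(open(f'pics/{n}.json')); K,V=cam('wrist',s); im=cv2.imread(f'pics/{n}.png'); h=cv2.cvtColor(im,cv2.COLOR_BGR2HSV)
m=cv2.inRange(h,(2,90,50),(14,230,255)); k,l,st,c=cv2.connectedComponentsWithStats(m)
for i in range(1,k):
    p=ray(K,V,*c[i],70); q=ray(K,V,*c[i],100)
    a=st[i]
    if 25<a[4]<3000 and max(a[2],a[3])<2.2*min(a[2],a[3]) and a[4]>.55*a[2]*a[3]: print(c[i].round(1),a[4],'z70',p[:2].round(1),'z100',q[:2].round(1))
E
python3 find.py w9
```

```text
20.7 [ 444.1 -108.5  199.2] [ 7.077e-01 -7.065e-01  6.000e-04  2.000e-04] [ 0.12  0.13 -0.44  0.   -1.01 -0.12] [ 0.5 -0.7 -0.3]
[422.    9.4] 703 z70 [ 370.3 -249.1] z100 [ 378.4 -242.3]
[452.2  11.7] 87 z70 [ 348.1 -247.6] z100 [ 358.6 -241. ]
[325.2  89.4] 84 z70 [ 441.1 -193.7] z100 [ 441.3 -193. ]
[195.8  90.2] 69 z70 [ 542.8 -193. ] z100 [ 531.8 -192.4]
[213.1 116.5] 896 z70 [ 531.3 -173.1] z100 [ 521.6 -174.7]
[324.7 119.7] 948 z70 [ 441.4 -170.6] z100 [ 441.6 -172.4]
[481.2 117.3] 87 z70 [ 315.5 -172.6] z100 [ 329.6 -174.2]
[461.3 140.6] 907 z70 [ 329.1 -154. ] z100 [ 341.7 -157.7]
[229.6 141.8] 64 z70 [ 519.7 -152.9] z100 [ 511.3 -156.7]
[324.1 148.7] 75 z70 [ 441.9 -147.3] z100 [ 442.  -151.7]
[442.2 163.4] 79 z70 [ 342.6 -135.1] z100 [ 353.7 -140.8]
[268.9 205.5] 66 z70 [490.1 -97.7] z100 [ 484.9 -107.6]
[270.1 229.9] 697 z70 [490.1 -74.6] z100 [484.9 -87.1]
[271.6 253.3] 57 z70 [489.9 -51.4] z100 [484.8 -66.4]
[235.8 366.7] 55 z70 [533.3  79.3] z100 [523.4  49.9]
[319.6 370.1] 50 z70 [446.   83.6] z100 [445.7  53.7]
[241.1 379.9] 149 z70 [529.1  96.9] z100 [519.6  65.5]
[151.9 395. ] 195 z70 [627.  117.7] z100 [606.7  84. ]
```

B stands flat at (441.5,-170.5) and D at (490,-75). I'll turn back and go to c to close it up on a.

>>> {"method": "step_arm", "body": {
  "motion": [
    {"slide":[-20,-10,0],"dr":[0,0,1.3],"jaw":85},
    {"slide":[-40,-20,0],"dr":[0,0,2.6],"jaw":85},
    {"slide":[-60,-30,0],"dr":[0,0,3.9],"jaw":85},
    {"slide":[-80,-40,0],"dr":[0,0,5.2],"jaw":85},
    {"slide":[-100,-50,0],"dr":[0,0,6.5],"jaw":85},
    {"slide":[-120,-60,0],"dr":[0,0,7.8],"jaw":85},
    {"slide":[-140,-70,10],"dr":[0,0,9.1],"jaw":85},
    {"slide":[-155,-79,20],"dr":[0,0,10.4],"jaw":85}
  ]
}}

```text
clock: 21.75
position: [524.2, 46.4, 178.6]
ee_rot: [-0.057, 0.998, 0.0, 0.0]
contact_force: [0.9, -0.0, 0.7]
gripper_width: 85.2
grasp_force: 0.0
```

```bash
python3 look.py w10; python3 find.py w10
```

```text
21.75 [524.2  46.4 178.6] [-5.700e-02  9.984e-01  0.000e+00  5.000e-04] [ 0.4   0.26 -0.31  0.   -0.99 -1.85] [ 0.9 -0.   0.7]
[27.8 54.4] 1316 z70 [ 439.5 -171.4] z100 [ 440.1 -146.4]
[61.7 59.5] 115 z70 [ 440.3 -148.1] z100 [ 440.7 -126. ]
[379.7 106.2] 1436 z70 [446.2  80.4] z100 [446.   75.3]
[344.6 101.5] 116 z70 [445.8  54.3] z100 [445.6  52.3]
[414.3 111.9] 108 z70 [447.3 106.5] z100 [446.9  98.3]
[167.1 140.3] 1037 z70 [488.9 -76. ] z100 [483.5 -62.4]
[136.6 136.9] 95 z70 [488.9 -98.9] z100 [483.6 -82.6]
[198.2 144. ] 81 z70 [489.1 -52.5] z100 [483.7 -41.7]
[ 42.9 177.2] 862 z70 [ 529.  -174.2] z100 [ 518.8 -148.9]
[ 67.3 166.5] 69 z70 [ 518.1 -154. ] z100 [ 509.2 -131.1]
[ 19.6 188.6] 51 z70 [ 540.6 -194.1] z100 [ 529.1 -166.4]
[355.7 215.6] 1078 z70 [533.1  75.2] z100 [522.5  70.7]
[324.1 212.9] 92 z70 [533.7  49.2] z100 [523.   47.8]
[387.4 218.6] 89 z70 [532.8 101.4] z100 [522.2  93.8]
```

>>> {"method": "step_arm", "body": {
  "motion": [
    {"slide":[40,17,0],"dr":[0,0,0.82],"jaw":85},
    {"slide":[75,33,5],"dr":[0,0,0.82],"jaw":85},
    {"slide":[75,33,55],"dr":[0,0,0.82],"jaw":85},
    {"slide":[75,33,95],"dr":[0,0,0.82],"jaw":85},
    {"slide":[75,33,112],"dr":[0,0,0.82],"jaw":85},
    {"slide":[75,33,112],"dr":[0,0,0.82],"jaw":58},
    {"slide":[75,33,112],"dr":[0,0,0.82],"jaw":58},
    {"slide":[75,33,112],"dr":[0,0,0.82],"jaw":58}
  ]
}}

```text
clock: 22.8
position: [445.7, 69.7, 67.1]
ee_rot: [-0.003, 1.0, 0.0, 0.001]
contact_force: [-0.7, -0.1, -1.0]
gripper_width: 63.1
grasp_force: 66.8
```

>>> {"method": "step_arm", "body": {
  "motion": [
    {"slide":[0,0,0],"dr":[0,0,0],"jaw":85},
    {"slide":[0,0,0],"dr":[0,0,0],"jaw":85},
    {"slide":[0,0,-45],"dr":[0,0,0],"jaw":85},
    {"slide":[-40,0,-50],"dr":[0,0,0],"jaw":85},
    {"slide":[-77,0,-45],"dr":[0,0,0],"jaw":85},
    {"slide":[-77,0,-5],"dr":[0,0,0],"jaw":85},
    {"slide":[-77,0,0],"dr":[0,0,0],"jaw":58},
    {"slide":[-77,0,0],"dr":[0,0,0],"jaw":58}
  ]
}}

```text
clock: 23.8
position: [522.2, 70.0, 66.6]
ee_rot: [-0.003, 1.0, -0.0, -0.0]
contact_force: [0.2, 0.3, -1.6]
gripper_width: 63.0
grasp_force: 66.3
```

>>> {"method": "step_arm", "body": {
  "motion": [
    {"slide":[6,0,-0.5],"dr":[0,0,0],"jaw":58},
    {"slide":[14,0,-0.5],"dr":[0,0,0],"jaw":58},
    {"slide":[22,0,-0.5],"dr":[0,0,0],"jaw":58},
    {"slide":[29,0,-0.5],"dr":[0,0,0],"jaw":58},
    {"slide":[33,0,-0.5],"dr":[0,0,0],"jaw":58},
    {"slide":[36,0,-0.5],"dr":[0,0,0],"jaw":58},
    {"slide":[38,0,-0.5],"dr":[0,0,0],"jaw":58},
    {"slide":[38,0,-0.5],"dr":[0,0,0],"jaw":58}
  ]
}}

```text
clock: 24.8
position: [485.5, 70.3, 67.0]
ee_rot: [-0.003, 1.0, 0.0, 0.001]
contact_force: [2.8, -0.2, -2.7]
gripper_width: 62.8
grasp_force: 66.3
```

>>> {"method": "step_arm", "body": {
  "motion": [
    {"slide":[0,0,0],"dr":[0,0,0],"jaw":85},
    {"slide":[0,0,0],"dr":[0,0,0],"jaw":85},
    {"slide":[0,0,-55],"dr":[0,0,0],"jaw":85},
    {"slide":[-2,-60,-60],"dr":[0,0,0],"jaw":85},
    {"slide":[-4,-118,-60],"dr":[0,0,0],"jaw":85},
    {"slide":[-5,-145,-30],"dr":[0,0,0],"jaw":85},
    {"slide":[-5,-145,20],"dr":[0,0,0],"jaw":85},
    {"slide":[-5,-145,31],"dr":[0,0,0],"jaw":85}
  ]
}}

```text
clock: 25.8
position: [487.5, -75.9, 33.3]
ee_rot: [-0.002, 1.0, -0.0, -0.003]
contact_force: [0.5, 0.5, 0.7]
gripper_width: 84.8
grasp_force: 0.0
```

>>> {"method": "step_arm", "body": {
  "motion": [
    {"slide":[0,0,0],"dr":[0,0,0],"jaw":58},
    {"slide":[0,0,0],"dr":[0,0,0],"jaw":58},
    {"slide":[0,0,0],"dr":[0,0,0],"jaw":58},
    {"slide":[-10,0,-60],"dr":[0,0,0],"jaw":58},
    {"slide":[-40,0,-115],"dr":[0,0,0],"jaw":58},
    {"slide":[-43,50,-118],"dr":[0,0,0],"jaw":58},
    {"slide":[-43,100,-118],"dr":[0,0,0],"jaw":58},
    {"slide":[-43,145,-118],"dr":[0,0,0],"jaw":58}
  ]
}}

```text
clock: 26.8
position: [532.0, 71.9, 154.7]
ee_rot: [-0.003, 1.0, 0.0, 0.001]
contact_force: [0.9, 0.5, -1.5]
gripper_width: 63.0
grasp_force: 67.4
```

>>> {"method": "step_arm", "body": {
  "motion": [
    {"slide":[0,-1,40],"dr":[0,0,0],"jaw":58},
    {"slide":[0,-1,70],"dr":[0,0,0],"jaw":58},
    {"slide":[0,-1,83],"dr":[0,0,0],"jaw":58},
    {"slide":[0,-1,87],"dr":[0,0,0],"jaw":58},
    {"slide":[2,-1,87],"dr":[0,0,0],"jaw":58},
    {"slide":[5,-1,87],"dr":[0,0,0],"jaw":58},
    {"slide":[8,-1,87],"dr":[0,0,0],"jaw":58},
    {"slide":[8,-1,87],"dr":[0,0,0],"jaw":58}
  ]
}}

```text
clock: 27.8
position: [526.9, 69.5, 68.2]
ee_rot: [-0.003, 1.0, 0.001, 0.003]
contact_force: [5.1, -2.0, -2.3]
gripper_width: 62.9
grasp_force: 67.2
```

>>> {"method": "step_arm", "body": {
  "motion": [
    {"slide":[0,0,1.5],"dr":[0,0,0],"jaw":58},
    {"slide":[-1,0,2],"dr":[0,0,0],"jaw":58},
    {"slide":[-1,0,2],"dr":[0,0,0],"jaw":85},
    {"slide":[-1,0,2],"dr":[0,0,0],"jaw":85},
    {"slide":[-1,0,-50],"dr":[0,0,0],"jaw":85},
    {"slide":[0,-25,-90],"dr":[0,0,0],"jaw":85},
    {"slide":[20,-85,-90],"dr":[0,0,0],"jaw":85},
    {"slide":[40,-140,-90],"dr":[0,0,0],"jaw":85}
  ]
}}

```text
clock: 28.8
position: [484.0, -72.2, 157.0]
ee_rot: [-0.003, 1.0, 0.0, -0.0]
contact_force: [0.4, -0.9, 0.8]
gripper_width: 85.3
grasp_force: 0.0
```

```bash
python3 look.py w11; python3 find.py w11 | grep -v "z70 \[ 3"
```

```text
28.8 [484.  -72.2 157. ] [-3.2e-03  1.0e+00  2.0e-04 -0.0e+00] [ 0.18  0.23 -0.43 -0.   -0.92 -1.75] [ 0.4 -0.9  0.8]
[176.3 151. ] 1215 z70 [ 440.3 -174.7] z100 [ 435.5 -161.3]
[143.4 150.6] 109 z70 [ 440.1 -197.7] z100 [ 435.4 -181.3]
[209.3 151.8] 100 z70 [ 440.8 -151.5] z100 [ 435.9 -141.2]
[549.2 168.8] 1538 z70 [451.7  89.7] z100 [445.4  68.5]
[511.6 169.2] 136 z70 [452.1  63. ] z100 [445.8  45.3]
[586.5 169.2] 146 z70 [451.8 116.5] z100 [445.5  91.8]
[535.7 229. ] 1291 z70 [498.   89.8] z100 [485.7  68.5]
[500.3 229.3] 110 z70 [498.4  63. ] z100 [486.1  45.3]
[570.8 229.3] 121 z70 [498.1 116.4] z100 [485.8  91.7]
[212.5 252.3] 51 z70 [ 518.8 -157. ] z100 [ 503.7 -146. ]
[188.  264.8] 747 z70 [ 529.8 -177.3] z100 [ 513.3 -163.6]
[523.3 282.7] 1097 z70 [544.5  89.4] z100 [526.1  68.3]
[165.  278.2] 49 z70 [ 541.9 -197.2] z100 [ 523.8 -180.9]
[489.7 282.8] 96 z70 [544.8  62.5] z100 [526.3  44.9]
[556.4 282.8] 106 z70 [544.4 116. ] z100 [526.   91.4]
[  7.7 393.2] 217 z70 [ 661.7 -357.5] z100 [ 628.  -320.3]
```

>>> {"method": "step_arm", "body": {
  "motion": [
    {"slide":[21,-50,10],"dr":[0,0,0],"jaw":85},
    {"slide":[43,-101,20],"dr":[0,0,0],"jaw":85},
    {"slide":[43,-101,70],"dr":[0,0,0],"jaw":85},
    {"slide":[43,-101,108],"dr":[0,0,0],"jaw":85},
    {"slide":[43,-101,121],"dr":[0,0,0],"jaw":85},
    {"slide":[43,-101,121],"dr":[0,0,0],"jaw":58},
    {"slide":[43,-101,121],"dr":[0,0,0],"jaw":58},
    {"slide":[43,-101,121],"dr":[0,0,0],"jaw":58}
  ]
}}

```text
clock: 29.85
position: [443.3, -172.2, 36.8]
ee_rot: [-0.003, 1.0, -0.0, 0.001]
contact_force: [1.1, 0.8, -1.8]
gripper_width: 63.0
grasp_force: 65.8
```

>>> {"method": "step_arm", "body": {
  "motion": [
    {"slide":[0,0,-40],"dr":[0,0,0],"jaw":58},
    {"slide":[0,0,-95],"dr":[0,0,0],"jaw":58},
    {"slide":[-47,36,-105],"dr":[0,0,0],"jaw":58},
    {"slide":[-94,72,-105],"dr":[0,0,0],"jaw":58},
    {"slide":[-131,112,-105],"dr":[0,0,0],"jaw":58},
    {"slide":[-131,160,-105],"dr":[0,0,0],"jaw":58},
    {"slide":[-131,205,-105],"dr":[0,0,0],"jaw":58},
    {"slide":[-131,243,-105],"dr":[0,0,0],"jaw":58}
  ]
}}

```text
clock: 30.85
position: [572.0, 73.2, 141.2]
ee_rot: [-0.003, 1.0, 0.0, 0.0]
contact_force: [-0.0, -0.7, -1.9]
gripper_width: 63.3
grasp_force: 66.8
```

>>> {"method": "step_arm", "body": {
  "motion": [
    {"slide":[0,-1,30],"dr":[0,0,0],"jaw":58},
    {"slide":[0,-1,55],"dr":[0,0,0],"jaw":58},
    {"slide":[0,-1,61],"dr":[0,0,0],"jaw":58},
    {"slide":[2,-1,61],"dr":[0,0,0],"jaw":58},
    {"slide":[5,-1,61],"dr":[0,0,0],"jaw":58},
    {"slide":[8,-1,61],"dr":[0,0,0],"jaw":58},
    {"slide":[11,-1,61],"dr":[0,0,0],"jaw":58},
    {"slide":[11,-1,61],"dr":[0,0,0],"jaw":58}
  ]
}}

```text
clock: 31.85
position: [565.1, 70.6, 82.1]
ee_rot: [-0.004, 1.0, 0.001, 0.005]
contact_force: [7.6, -2.5, -3.3]
gripper_width: 62.8
grasp_force: 66.4
```

>>> {"method": "step_arm", "body": {
  "motion": [
    {"slide":[3,0,0],"dr":[0,0,0],"jaw":58},
    {"slide":[6,0,0],"dr":[0,0,0],"jaw":58},
    {"slide":[9,0,0],"dr":[0,0,0],"jaw":58},
    {"slide":[12,0,0],"dr":[0,0,0],"jaw":58},
    {"slide":[14,0,0],"dr":[0,0,0],"jaw":58},
    {"slide":[16,0,0],"dr":[0,0,0],"jaw":58},
    {"slide":[16,0,0],"dr":[0,0,0],"jaw":58},
    {"slide":[16,0,0],"dr":[0,0,0],"jaw":58}
  ]
}}

```text
clock: 32.85
position: [552.5, 70.9, 83.4]
ee_rot: [-0.005, 1.0, 0.001, 0.008]
contact_force: [12.1, -5.3, -3.1]
gripper_width: 63.0
grasp_force: 66.3
```

```bash
python3 look.py w12; python3 find.py w12 | grep -E "z70 \[(4|5)"; python3 - <<'E'
from h import *
import json
s=json.load(open('pics/w12.json'));K,V=cam('wrist',s);im=cv2.imread('pics/w12.png')
m=cv2.inRange(cv2.cvtColor(im,cv2.COLOR_BGR2HSV),(60,60,30),(90,255,255)); n,l,st,c=cv2.connectedComponentsWithStats(m)
for i in range(1,n):
    if st[i,4]>40: print(st[i],ray(K,V,*c[i],92).round(1),ray(K,V,c[i][0],st[i,1]+st[i,3],92).round(1))
E
```

```text
32.85 [552.5  70.9  83.4] [-0.0048  1.      0.0012  0.0084] [ 0.42  0.42 -0.37  0.01 -0.77 -1.99] [12.1 -5.3 -3.1]
[257.9  91.8] 426 z70 [470.5  41.6] z100 [470.4  47.1]
[387.3  92.7] 430 z70 [470.5  99.5] z100 [470.3  93.8]
[262.1 199.2] 333 z70 [521.2  40.9] z100 [511.2  46.5]
[379. 200.] 330 z70 [521.1  99.1] z100 [511.2  93.5]
[262.7 308.4] 330 z70 [585.8  37.9] z100 [563.3  44.1]
[381.  310.1] 328 z70 [586.5 104.5] z100 [563.8  97.8]
```

>>> {"method": "step_arm", "body": {
  "motion": [
    {"slide":[16.5,0,0],"dr":[0,0,0],"jaw":58},
    {"slide":[0.8,0,2],"dr":[0,0,0],"jaw":58},
    {"slide":[0.8,0,4],"dr":[0,0,0],"jaw":58},
    {"slide":[0.8,0,6],"dr":[0,0,0],"jaw":58},
    {"slide":[0.8,0,8],"dr":[0,0,0],"jaw":58},
    {"slide":[0.8,0,9],"dr":[0,0,0],"jaw":58},
    {"slide":[0.8,0,10],"dr":[0,0,0],"jaw":58},
    {"slide":[0.8,0,10],"dr":[0,0,0],"jaw":58}
  ]
}}

```text
clock: 33.9
position: [554.8, 73.0, 76.0]
ee_rot: [-0.005, 1.0, 0.003, 0.012]
contact_force: [13.2, -0.9, 6.4]
gripper_width: 62.9
grasp_force: 68.1
```

```bash
python3 look.py w13; python3 find.py w13 | grep -E "z70 \[(4|5|6)"; python3 - <<'E'
from h import *
import json
from scipy.optimize import least_squares
for n in ('w12','w13'):
    s=json.load(open(f'pics/{n}.json'));K,V=cam('wrist',s);im=cv2.imread(f'pics/{n}.png')
    m=cv2.inRange(cv2.cvtColor(im,cv2.COLOR_BGR2HSV),(2,90,50),(14,230,255)); k,l,st,c=cv2.connectedComponentsWithStats(m)
    d=[c[i] for i in range(1,k) if 200<st[i,4]<700 and c[i][1]>290]
    d=sorted(d,key=lambda p:p[0])[:2]; print([x.round(1) for x in d])
    f=lambda p:np.r_[proj(K,V,np.array([p[0]-23*p[3],p[1]-23,p[2]]))-d[0],proj(K,V,np.array([p[0]+23*p[3],p[1]+23,p[2]]))-d[1]]
    print(n,least_squares(f,[550,71,110,0]).x.round(2))
    print(R.from_quat(s['ee_rot']).as_matrix().round(3).tolist())
E
```

```text
33.9 [554.8  73.   76. ] [-0.0047  0.9999  0.0029  0.0121] [ 0.42  0.43 -0.37  0.01 -0.75 -1.99] [13.2 -0.9  6.4]
[246.7  93. ] 481 z70 [473.4  40.4] z100 [472.9  46.8]
[383.9  94.7] 480 z70 [473.6  98.7] z100 [473.1  93.2]
[252.4 205.5] 368 z70 [524.1  39.7] z100 [513.2  46.2]
[374.8 206.5] 355 z70 [524.2  98. ] z100 [513.4  92.6]
[262.9 309.3] 330 z70 [583.2  41.6] z100 [560.3  47.7]
[381.  310.4] 326 z70 [583.7 105. ] z100 [560.7  98.2]
[463.5 389.3] 667 z70 [639.9 158.2] z100 [605.4 140.5]
[array([262.7, 308.4]), array([381. , 310.1])]
w12 [5.5020e+02 7.0810e+01 1.1782e+02 1.0000e-02]
[[-1.0, -0.01, 0.017], [-0.01, 1.0, 0.002], [-0.017, 0.002, -1.0]]
[array([262.9, 309.3]), array([381. , 310.4])]
w13 [5.5258e+02 7.2820e+01 1.1034e+02 1.0000e-02]
[[-1.0, -0.009, 0.024], [-0.009, 1.0, 0.006], [-0.024, 0.006, -1.0]]
```

B's foot sits on the fence lip. I'll lift slightly, untilt, push a little farther and go down.

>>> {"method": "step_arm", "body": {
  "motion": [
    {"slide":[0,0,-4],"dr":[0,0.15,0],"jaw":58},
    {"slide":[3,0,-4],"dr":[0,0.35,0],"jaw":58},
    {"slide":[6,0,-4],"dr":[0,0.35,0],"jaw":58},
    {"slide":[7,0,-4],"dr":[0,0.35,0],"jaw":58},
    {"slide":[7,0,0],"dr":[0,0.35,0],"jaw":58},
    {"slide":[7,0,3],"dr":[0,0.35,0],"jaw":58},
    {"slide":[7,0,5],"dr":[0,0.35,0],"jaw":58},
    {"slide":[7,0,5],"dr":[0,0.35,0],"jaw":58}
  ]
}}

```text
clock: 34.95
position: [550.3, 73.6, 71.3]
ee_rot: [-0.004, 1.0, 0.004, -0.01]
contact_force: [17.0, -0.5, 5.1]
gripper_width: 63.1
grasp_force: 68.7
```

```bash
cat > chk.py <<'E'
from h import *
import json,sys
from scipy.optimize import least_squares
n=sys.argv[1]
s=json.load(open(f'pics/{n}.json'));K,V=cam('wrist',s);im=cv2.imread(f'pics/{n}.png')
m=cv2.inRange(cv2.cvtColor(im,cv2.COLOR_BGR2HSV),(2,90,50),(14,230,255)); k,l,st,c=cv2.connectedComponentsWithStats(m)
d=[c[i] for i in range(1,k) if 200<st[i,4]<700 and c[i][1]>290 and c[i][0]<420]
d=sorted(d,key=lambda p:p[0])[:2]
f=lambda p:np.r_[proj(K,V,np.array([p[0]-23*p[3],p[1]-23,p[2]]))-d[0],proj(K,V,np.array([p[0]+23*p[3],p[1]+23,p[2]]))-d[1]]
print('B',least_squares(f,[550,71,110,0]).x.round(2),'toolz',R.from_quat(s['ee_rot']).as_matrix()[:,2].round(3))
print('others',[ray(K,V,*c[i],100)[:2].round(1).tolist() for i in range(1,k) if 200<st[i,4]<700 and c[i][1]<280])
E
python3 look.py w14; python3 chk.py w14
```

```text
34.95 [550.3  73.6  71.3] [-0.0043  0.9999  0.0036 -0.0095] [ 0.42  0.44 -0.35 -0.02 -0.8  -1.96] [17.  -0.5  5.1]
B [5.4958e+02 7.3430e+01 1.0567e+02 1.0000e-02] toolz [-0.019  0.007 -1.   ]
others [[469.4, 46.8], [469.7, 93.2], [509.8, 46.0], [510.0, 92.5]]
```

>>> {"method": "step_arm", "body": {
  "motion": [
    {"slide":[0,-1,2],"dr":[0,0,0],"jaw":58},
    {"slide":[0,-2,4],"dr":[0,0,0],"jaw":58},
    {"slide":[0,-2,6],"dr":[0,0,0],"jaw":58},
    {"slide":[0,-2,7],"dr":[0,0,0],"jaw":58},
    {"slide":[0,-2,7],"dr":[0,0,0],"jaw":58},
    {"slide":[0,-2,7],"dr":[0,0,0],"jaw":58},
    {"slide":[0,-2,7],"dr":[0,0,0],"jaw":58},
    {"slide":[0,-2,7],"dr":[0,0,0],"jaw":58}
  ]
}}

```text
clock: 36.0
position: [550.4, 72.3, 66.7]
ee_rot: [-0.005, 1.0, 0.004, -0.009]
contact_force: [12.2, 2.8, 17.2]
gripper_width: 62.8
grasp_force: 70.2
```

```bash
python3 look.py w15; python3 chk.py w15
```

```text
36.0 [550.4  72.3  66.7] [-0.0046  0.9999  0.004  -0.0088] [ 0.41  0.45 -0.35 -0.02 -0.78 -1.96] [12.2  2.8 17.2]
B [5.4955e+02 7.2150e+01 1.0122e+02 1.0000e-02] toolz [-0.018  0.008 -1.   ]
others [[469.5, 46.7], [469.7, 93.2], [509.8, 46.1], [510.1, 92.5]]
```

>>> {"method": "step_arm", "body": {
  "motion": [
    {"slide":[-2,0,-1],"dr":[0,-0.1,0],"jaw":58},
    {"slide":[-4,0,-1],"dr":[0,-0.15,0],"jaw":58},
    {"slide":[-6,0,-1],"dr":[0,-0.2,0],"jaw":58},
    {"slide":[-7,0,-1],"dr":[0,-0.2,0],"jaw":58},
    {"slide":[-8,0,-1],"dr":[0,-0.2,0],"jaw":58},
    {"slide":[-8,0,-1],"dr":[0,-0.2,0],"jaw":85},
    {"slide":[-8,0,-1],"dr":[0,-0.2,0],"jaw":85},
    {"slide":[-8,0,-1],"dr":[0,-0.2,0],"jaw":85}
  ]
}}

```text
clock: 37.05
position: [544.8, 67.8, 58.1]
ee_rot: [-0.002, 1.0, -0.0, -0.011]
contact_force: [0.1, -0.2, -0.1]
gripper_width: 85.1
grasp_force: 0.0
```

```bash
python3 look.py w16; python3 chk.py w16
```

```text
37.05 [544.8  67.8  58.1] [-2.500e-03  9.999e-01 -2.000e-04 -1.090e-02] [ 0.41  0.46 -0.37 -0.01 -0.76 -1.97] [ 0.1 -0.2 -0.1]
B [5.5341e+02 7.1000e+01 1.0098e+02 2.0000e-02] toolz [-0.022 -0.001 -1.   ]
others [[473.0, 45.9], [473.8, 92.4], [513.4, 44.8], [514.2, 91.2]]
```

The row is closed up: b at x 553, d 514, c 473, and travel back from the stop is about 4 mm, so follower is about 12 mm. Now lift away and look for the knee.

>>> {"method": "step_arm", "body": {
  "motion": [
    {"slide":[0,1,-20],"dr":[0,0,0],"jaw":85},
    {"slide":[0,1,-60],"dr":[0,0,0],"jaw":85},
    {"slide":[0,0,-115],"dr":[0,-0.15,0],"jaw":60},
    {"slide":[-30,-20,-155],"dr":[0,-0.15,0],"jaw":20},
    {"slide":[-65,-45,-180],"dr":[0,-0.15,0],"jaw":0},
    {"slide":[-95,-68,-190],"dr":[0,-0.15,0],"jaw":0},
    {"slide":[-95,-68,-190],"dr":[0,-0.15,0],"jaw":0},
    {"slide":[-95,-68,-190],"dr":[0,-0.15,0],"jaw":0}
  ]
}}

```text
clock: 38.1
position: [643.7, 0.6, 245.0]
ee_rot: [-0.002, 1.0, -0.0, -0.001]
contact_force: [0.4, 0.2, -0.6]
gripper_width: -0.3
grasp_force: 0.0
```

```bash
cat > red.py <<'E'
from h import *
import json,sys
def red(n):
    s=json.load(open(f'pics/{n}.json'));K,V=cam('wrist',s);im=cv2.imread(f'pics/{n}.png');h=cv2.cvtColor(im,cv2.COLOR_BGR2HSV)
    m=cv2.inRange(h,(0,150,50),(4,255,255))|cv2.inRange(h,(170,150,50),(180,255,255)); k,l,st,c=cv2.connectedComponentsWithStats(m)
    o=[(c[i].round(1),st[i].tolist(),ray(K,V,*c[i],120).round(1)) for i in range(1,k) if st[i,4]>30]
    return K,V,o
if __name__=='__main__':
    for n in sys.argv[1:]:
        for o in red(n)[2]: print(n,*o)
E
python3 look.py w17; python3 red.py w17; python3 find.py w17 | grep -E "z100 \[(4|5)"
```

```text
38.1 [6.437e+02 6.000e-01 2.450e+02] [-2.4e-03  1.0e+00 -1.0e-04 -1.3e-03] [ 0.25  0.41  0.08 -0.   -1.25 -1.82] [ 0.4  0.2 -0.6]
w17 [455.9 180.7] [446, 168, 21, 27, 459] [629.8 113.2 120. ]
w17 [ 72.  281.9] [56, 268, 33, 28, 653] [ 728.2 -232.7  120. ]
[408.4  30.8] 1061 z70 [507.9  75.3] z100 [513.2  68.3]
[379.2  30.4] 93 z70 [507.7  49.9] z100 [513.   45.2]
[437.5  31.8] 93 z70 [508.7 100.8] z100 [513.9  91.3]
[407.9  85. ] 930 z70 [552.4  78.7] z100 [553.5  71.3]
[379.9  84.5] 79 z70 [552.1  53.1] z100 [553.2  48.1]
[435.6  85.7] 83 z70 [552.9 104.1] z100 [554.   94.3]
```

```bash
python3 - <<'E'
from h import *
from red import red
K,V,o=red('w17'); F=np.diag([1,-1,-1.]); Kt,Vt=cam('top')
X=cv2.triangulatePoints(K@F@V[:3],Kt@F@Vt[:3],np.array(o[0][0]),np.array([242.4,167.6])); print((X[:3]/X[3]).ravel())
for z in (80,90,100,110,120,130,140): print(z,ray(K,V,*o[0][0],z).round(1),ray(Kt,Vt,242.4,167.6,z).round(1))
E
```

```text
[642.87178469 135.11804868  67.6650331 ]
80 [639.6 130.   80. ] [640.6 132.3  80. ]
90 [637.2 125.8  90. ] [638.7 130.1  90. ]
100 [634.7 121.5 100. ] [636.8 127.9 100. ]
110 [632.3 117.3 110. ] [634.9 125.6 110. ]
120 [629.8 113.1 120. ] [632.9 123.4 120. ]
130 [627.3 108.9 130. ] [631.  121.2 130. ]
140 [624.9 104.7 140. ] [629.1 118.9 140. ]
```

>>> {"method": "step_arm", "body": {
  "motion": [
    {"slide":[1,50,0],"dr":[0,0,0],"jaw":0},
    {"slide":[3,100,0],"dr":[0,0,0],"jaw":0},
    {"slide":[3,129,10],"dr":[0,0,0],"jaw":0},
    {"slide":[3,129,60],"dr":[0,0,0],"jaw":0},
    {"slide":[3,129,100],"dr":[0,0,0],"jaw":0},
    {"slide":[3,129,125],"dr":[0,0,0],"jaw":0},
    {"slide":[3,129,133],"dr":[0,0,0],"jaw":0},
    {"slide":[3,129,137],"dr":[0,0,0],"jaw":0}
  ]
}}

```text
clock: 39.15
position: [640.9, 130.1, 109.8]
ee_rot: [-0.003, 1.0, -0.0, 0.0]
contact_force: [-0.8, 0.4, -0.1]
gripper_width: 0.3
grasp_force: 0.0
```

>>> {"method": "step_arm", "body": {
  "motion": [
    {"slide":[0,0,4],"dr":[0,0,0],"jaw":0},
    {"slide":[0,0,8],"dr":[0,0,0],"jaw":0},
    {"slide":[0,0,12],"dr":[0,0,0],"jaw":0},
    {"slide":[0,0,15],"dr":[0,0,0],"jaw":0},
    {"slide":[0,0,18],"dr":[0,0,0],"jaw":0},
    {"slide":[0,0,20],"dr":[0,0,0],"jaw":0},
    {"slide":[0,0,22],"dr":[0,0,0],"jaw":0},
    {"slide":[0,0,22],"dr":[0,0,0],"jaw":0}
  ]
}}

```text
clock: 40.15
position: [640.8, 129.7, 87.1]
ee_rot: [-0.003, 1.0, -0.0, -0.0]
contact_force: [0.1, 0.2, -1.4]
gripper_width: 0.2
grasp_force: 0.0
```

>>> {"method": "step_arm", "body": {
  "motion": [
    {"slide":[0,0,2],"dr":[0,0,0],"jaw":0},
    {"slide":[0,0,4],"dr":[0,0,0],"jaw":0},
    {"slide":[0,0,6],"dr":[0,0,0],"jaw":0},
    {"slide":[0,0,8],"dr":[0,0,0],"jaw":0},
    {"slide":[0,0,10],"dr":[0,0,0],"jaw":0},
    {"slide":[0,0,12],"dr":[0,0,0],"jaw":0},
    {"slide":[0,0,12],"dr":[0,0,0],"jaw":0},
    {"slide":[0,0,12],"dr":[0,0,0],"jaw":0}
  ]
}}

```text
clock: 41.15
position: [642.0, 131.2, 76.8]
ee_rot: [-0.003, 1.0, 0.001, 0.002]
contact_force: [-2.4, 5.4, 7.6]
gripper_width: 0.2
grasp_force: 3.7
```

>>> {"method": "step_arm", "body": {
  "motion": [
    {"slide":[0,0,2],"dr":[0,0,0],"jaw":0},
    {"slide":[0,0,4],"dr":[0,0,0],"jaw":0},
    {"slide":[0,0,6],"dr":[0,0,0],"jaw":0},
    {"slide":[0,0,8],"dr":[0,0,0],"jaw":0},
    {"slide":[0,0,9],"dr":[0,0,0],"jaw":0},
    {"slide":[0,0,10],"dr":[0,0,0],"jaw":0},
    {"slide":[0,0,10],"dr":[0,0,0],"jaw":0},
    {"slide":[0,0,10],"dr":[0,0,0],"jaw":0}
  ]
}}

```text
clock: 42.15
position: [642.3, 132.4, 71.6]
ee_rot: [-0.005, 1.0, 0.002, 0.003]
contact_force: [-13.0, 7.0, 26.1]
gripper_width: -0.3
grasp_force: 12.3
```

```bash
python3 look.py w18; python3 red.py w18; python3 - <<'E'
from h import *
im=optics.get_image('top'); cv2.imwrite('pics/top3.png',im); print(arm.read_state()['clock'])
a=cv2.imread('pics/top0.png')
# lid top-edge profile: brightest wood columns along row 210
for r in (180,200,230,245):
    print(r,[cv2.cvtColor(x[r:r+1,160:260],cv2.COLOR_BGR2GRAY)[0,::4].tolist() for x in (a,im)])
E
```

```text
42.15 [642.3 132.4  71.6] [-0.0048  1.      0.0017  0.0034] [ 0.45  0.57 -0.11 -0.   -0.88 -2.01] [-13.    7.   26.1]
w18 [330.2 242.7] [312, 231, 35, 31, 724] [605.3 134.6 120. ]
42.25
180 [[163, 171, 181, 180, 181, 126, 129, 135, 143, 138, 53, 49, 48, 53, 61, 73, 72, 70, 47, 60, 59, 61, 63, 63, 47], [133, 47, 41, 22, 86, 190, 61, 60, 62, 74, 66, 51, 49, 60, 64, 74, 64, 66, 53, 81, 66, 67, 52, 52, 49]]
200 [[147, 155, 159, 164, 155, 125, 128, 140, 143, 126, 51, 52, 56, 62, 68, 75, 74, 61, 51, 52, 55, 84, 52, 47, 75], [81, 140, 143, 169, 170, 153, 103, 102, 132, 137, 128, 50, 52, 69, 75, 68, 66, 58, 53, 63, 64, 96, 47, 232, 223]]
230 [[177, 178, 178, 176, 156, 131, 133, 147, 139, 60, 46, 48, 46, 72, 70, 79, 120, 61, 52, 35, 52, 79, 14, 195, 195], [85, 79, 161, 157, 157, 143, 134, 133, 148, 141, 110, 46, 44, 59, 65, 71, 106, 57, 53, 40, 65, 111, 38, 235, 222]]
245 [[179, 169, 170, 172, 129, 128, 137, 147, 138, 52, 47, 50, 51, 59, 60, 61, 72, 54, 53, 48, 54, 49, 104, 119, 77], [88, 85, 78, 154, 155, 139, 131, 137, 149, 142, 75, 48, 49, 52, 53, 54, 68, 53, 51, 52, 58, 52, 50, 226, 222]]
```

```bash
python3 - <<'E'
from h import *
from red import red
import json
K,V,o=red('w18'); s=json.load(open('pics/w18.json')); F=np.diag([1,-1,-1.])
print('tcp px',proj(K,V,np.array(s['position'])),proj(K,V,np.array(s['position'])+[0,0,19]))
for z in (60,70,80,90,100): print(z,ray(K,V,*o[0][0],z).round(1), 'box x',ray(K,V,312,246,z).round(1),ray(K,V,347,246,z).round(1))
im=cv2.imread('pics/top3.png');h=cv2.cvtColor(im,cv2.COLOR_BGR2HSV)
m=cv2.inRange(h,(0,170,60),(3,255,255))|cv2.inRange(h,(172,170,60),(180,255,255))
v,u=np.nonzero(m[150:185,215:270]); print(len(u),(u.mean()+215,v.mean()+150) if len(u) else 0)
w=cv2.imread('pics/w18.png')
for r in range(225,280,5): print(r,[ '%d,%d,%d'%tuple(cv2.cvtColor(w[r:r+1,c:c+1],cv2.COLOR_BGR2HSV)[0,0]) for c in (300,315,330,345,360)])
E
```

```text
tcp px [321.94868952 268.93715736] [322.0657569  291.01158704]
60 [633.6 136.6  60. ] box x [635.5 127.3  60. ] [635.4 145.4  60. ]
70 [628.9 136.3  70. ] box x [630.7 127.5  70. ] [630.6 144.5  70. ]
80 [624.1 136.   80. ] box x [625.8 127.8  80. ] [625.7 143.6  80. ]
90 [619.4 135.6  90. ] box x [621.  128.1  90. ] [620.9 142.6  90. ]
100 [614.7 135.3 100. ] box x [616.1 128.3 100. ] [616.  141.7 100. ]
6 (np.float64(242.0), np.float64(172.16666666666666))
225 ['12,133,119', '12,137,119', '12,141,112', '11,134,120', '11,130,106']
230 ['11,134,120', '12,132,118', '7,159,111', '11,136,118', '12,136,107']
235 ['11,133,102', '2,171,115', '2,175,115', '5,163,114', '11,130,110']
240 ['11,130,104', '2,180,119', '2,173,115', '1,165,110', '13,143,102']
245 ['13,135,108', '1,174,120', '1,174,133', '2,169,101', '11,129,109']
250 ['12,137,106', '2,190,122', '1,181,131', '2,163,100', '11,132,106']
255 ['15,23,112', '18,29,105', '13,29,104', '2,170,96', '11,130,94']
260 ['18,27,113', '16,27,105', '16,27,104', '3,156,98', '11,135,100']
265 ['6,51,50', '16,28,102', '18,29,105', '7,48,48', '12,134,97']
270 ['9,39,46', '15,25,101', '15,25,102', '10,65,47', '12,124,80']
275 ['13,46,50', '16,27,104', '15,25,102', '8,42,49', '17,25,92']
```

>>> {"method": "step_arm", "body": {
  "motion": [
    {"slide":[2,0,-2],"dr":[0,0,0],"jaw":0},
    {"slide":[5,1,-3],"dr":[0,0,0],"jaw":0},
    {"slide":[5,2,-3],"dr":[0,0,0],"jaw":0},
    {"slide":[5,2,-1],"dr":[0,0,0],"jaw":0},
    {"slide":[5,2,1],"dr":[0,0,0],"jaw":0},
    {"slide":[5,2,3],"dr":[0,0,0],"jaw":0},
    {"slide":[5,2,3],"dr":[0,0,0],"jaw":0},
    {"slide":[5,2,3],"dr":[0,0,0],"jaw":0}
  ]
}}

```text
clock: 43.25
position: [639.9, 133.1, 66.8]
ee_rot: [-0.004, 1.0, 0.001, 0.005]
contact_force: [-0.3, 3.7, 15.0]
gripper_width: -0.1
grasp_force: 8.8
```

>>> {"method": "step_arm", "body": {
  "motion": [
    {"slide":[0,0,2],"dr":[0,0,0],"jaw":0},
    {"slide":[0,0,4],"dr":[0,0,0],"jaw":0},
    {"slide":[0,0,6],"dr":[0,0,0],"jaw":0},
    {"slide":[0,0,8],"dr":[0,0,0],"jaw":0},
    {"slide":[0,0,8],"dr":[0,0,0],"jaw":0},
    {"slide":[0,0,8],"dr":[0,0,0],"jaw":0},
    {"slide":[0,0,-10],"dr":[0,0,0],"jaw":0},
    {"slide":[0,0,-60],"dr":[0,0,0],"jaw":0}
  ]
}}

```text
clock: 44.25
position: [632.7, 129.9, 119.3]
ee_rot: [-0.002, 1.0, -0.002, -0.005]
contact_force: [0.8, -0.9, 0.4]
gripper_width: -0.5
grasp_force: 0.0
```

```bash
cat > lid.py <<'E'
from h import *
im=optics.get_image('top'); cv2.imwrite('pics/topL.png',im); s=arm.read_state(); print(s['clock'],s['position'].round(1),s['contact_force'].round(1))
K,V=cam('top'); H=np.array([176.,60.])
def pt(x,t,r,d): # lid angle t: phi=opening from shut
    p=1.745-t; c,sn=np.cos(p),np.sin(p)
    return np.array([x,H[0]-r*c+d*sn,H[1]+r*sn+d*c])
for t in (0,.1,.2,.3,.4): print(t,'in/out edge px at x=400:',[proj(K,V,pt(400,t,172,d)).round(1).tolist() for d in(0,54)])
g=cv2.cvtColor(im,cv2.COLOR_BGR2GRAY).astype(int)
for r in (225,235,245):
    d=np.diff(cv2.GaussianBlur(im,(1,3),0)[r,150:260].astype(int).sum(1)); i=np.argsort(-abs(d))[:6]; print(r,sorted((int(k)+151,int(d[k])) for k in i))
E
python3 lid.py; python3 look.py w19; python3 red.py w19
```

```text
44.3 [636.3 130.5 127.1] [-1.7 -2.4  2. ]
0 in/out edge px at x=400: [[195.5, 256.8], [174.7, 256.6]]
0.1 in/out edge px at x=400: [[202.4, 256.9], [180.3, 256.7]]
0.2 in/out edge px at x=400: [[209.6, 256.9], [186.6, 256.9]]
0.3 in/out edge px at x=400: [[217.0, 256.9], [193.4, 257.0]]
0.4 in/out edge px at x=400: [[224.6, 256.8], [200.7, 257.0]]
225 [(158, 107), (209, -132), (251, 228), (255, 169), (256, 121), (258, -136)]
235 [(160, 112), (208, -110), (209, -124), (251, 195), (254, 162), (255, 109)]
245 [(162, 139), (208, -139), (250, 258), (251, 205), (258, -95), (259, -133)]
44.3 [636.3 130.5 127.1] [-2.8e-03  1.0e+00 -6.0e-04  1.1e-03] [ 0.45  0.51 -0.07  0.   -0.99 -2.02] [-1.7 -2.4  2. ]
w19 [329.8 225.8] [318, 207, 26, 41, 884] [616.4 134.2 120. ]
```

The lid's inner edge moved from column 195 to 208, about 0.18 rad, so the stay is broken. Now go over and behind the lid.

>>> {"method": "step_arm", "body": {
  "motion": [
    {"slide":[0,-20,-25],"dr":[0,0,0],"jaw":0},
    {"slide":[0,-40,-80],"dr":[0,0,0],"jaw":0},
    {"slide":[20,-40,-130],"dr":[0,0,0],"jaw":0},
    {"slide":[60,-20,-150],"dr":[0,0,0],"jaw":0},
    {"slide":[95,30,-150],"dr":[0,0,0],"jaw":0},
    {"slide":[106,85,-150],"dr":[0,0,0],"jaw":0},
    {"slide":[106,140,-150],"dr":[0,0,0],"jaw":0},
    {"slide":[106,155,-150],"dr":[0,0,0],"jaw":0}
  ]
}}

```text
clock: 45.35
position: [528.2, 288.5, 269.3]
ee_rot: [-0.004, 1.0, -0.001, -0.002]
contact_force: [0.5, -0.3, -0.1]
gripper_width: 0.2
grasp_force: 0.0
```

>>> {"method": "step_arm", "body": {
  "motion": [
    {"slide":[0,-2,40],"dr":[0,0,0],"jaw":0},
    {"slide":[0,-8,70],"dr":[0,0,0],"jaw":0},
    {"slide":[0,-22,70],"dr":[0,0,0],"jaw":0},
    {"slide":[0,-36,69],"dr":[0,0,0],"jaw":0},
    {"slide":[0,-48,66],"dr":[0,0,0],"jaw":0},
    {"slide":[0,-58,63],"dr":[0,0,0],"jaw":0},
    {"slide":[0,-68,61],"dr":[0,0,0],"jaw":0},
    {"slide":[0,-78,61],"dr":[0,0,0],"jaw":0}
  ]
}}

```text
clock: 46.35
position: [530.3, 208.0, 212.9]
ee_rot: [-0.003, 1.0, 0.001, 0.002]
contact_force: [-0.9, 3.5, 3.3]
gripper_width: 0.0
grasp_force: 2.0
```

>>> {"method": "step_arm", "body": {
  "motion": [
    {"slide":[0,-10,0],"dr":[0,0,0],"jaw":0},
    {"slide":[0,-20,0],"dr":[0,0,0],"jaw":0},
    {"slide":[0,-30,1],"dr":[0,0,0],"jaw":0},
    {"slide":[0,-41,2],"dr":[0,0,0],"jaw":0},
    {"slide":[0,-51,4],"dr":[0,0,0],"jaw":0},
    {"slide":[0,-60,7],"dr":[0,0,0],"jaw":0},
    {"slide":[0,-70,10],"dr":[0,0,0],"jaw":0},
    {"slide":[0,-79,13],"dr":[0,0,0],"jaw":0}
  ]
}}

```text
clock: 47.35
position: [529.3, 128.2, 197.7]
ee_rot: [-0.003, 1.0, -0.0, -0.001]
contact_force: [-1.2, 1.8, 2.6]
gripper_width: 0.0
grasp_force: 1.3
```

>>> {"method": "step_arm", "body": {
  "motion": [
    {"slide":[0,-9,5],"dr":[0,0,0],"jaw":0},
    {"slide":[0,-18,10],"dr":[0,0,0],"jaw":0},
    {"slide":[0,-27,15],"dr":[0,0,0],"jaw":0},
    {"slide":[0,-35,21],"dr":[0,0,0],"jaw":0},
    {"slide":[0,-43,28],"dr":[0,0,0],"jaw":0},
    {"slide":[0,-51,35],"dr":[0,0,0],"jaw":0},
    {"slide":[0,-59,43],"dr":[0,0,0],"jaw":0},
    {"slide":[0,-67,51],"dr":[0,0,0],"jaw":0}
  ]
}}

```text
clock: 48.35
position: [530.4, 61.8, 146.6]
ee_rot: [-0.003, 1.0, 0.0, 0.0]
contact_force: [0.3, 0.1, 0.1]
gripper_width: -0.0
grasp_force: 0.4
```

>>> {"method": "step_arm", "body": {
  "motion": [
    {"slide":[0,-4,5],"dr":[0,0,0],"jaw":0},
    {"slide":[0,-8,10],"dr":[0,0,0],"jaw":0},
    {"slide":[0,-12,15],"dr":[0,0,0],"jaw":0},
    {"slide":[0,-15,20],"dr":[0,0,0],"jaw":0},
    {"slide":[0,-18,25],"dr":[0,0,0],"jaw":0},
    {"slide":[0,-21,29],"dr":[0,0,0],"jaw":0},
    {"slide":[0,-24,33],"dr":[0,0,0],"jaw":0},
    {"slide":[0,-24,35],"dr":[0,0,0],"jaw":0}
  ]
}}

```text
clock: 49.35
position: [530.4, 37.9, 113.9]
ee_rot: [-0.003, 1.0, -0.0, 0.0]
contact_force: [-7.5, 2.3, 18.4]
gripper_width: 0.4
grasp_force: 9.2
```

>>> {"method": "step_arm", "body": {
  "motion": [
    {"slide":[0,0,1.5],"dr":[0,0,0],"jaw":0},
    {"slide":[0,0,3],"dr":[0,0,0],"jaw":0},
    {"slide":[0,0,3],"dr":[0,0,0],"jaw":0},
    {"slide":[0,0,1],"dr":[0,0,0],"jaw":0},
    {"slide":[0,0,-10],"dr":[0,0,0],"jaw":0},
    {"slide":[0,0,-60],"dr":[0,0,0],"jaw":0},
    {"slide":[20,-60,-110],"dr":[0,0,0],"jaw":0},
    {"slide":[40,-120,-120],"dr":[0,0,0],"jaw":0}
  ]
}}

```text
clock: 50.35
position: [497.4, -66.3, 230.2]
ee_rot: [-0.004, 1.0, 0.0, 0.002]
contact_force: [1.2, 0.2, -0.9]
gripper_width: 0.1
grasp_force: 0.0
```

```bash
python3 - <<'E'
from h import *
im=optics.get_image('top'); cv2.imwrite('pics/topE.png',im); K,V=cam('top'); s=arm.read_state(); print(s['clock'],s['position'].round(),s['contact_force'].round(1))
for a in (0,.04,.1,.3): 
    c,n=np.cos(a),np.sin(a); print(a,[proj(K,V,np.array([x,176-172*c+54*n,60+172*n+54*c])).round(1).tolist() for x in(450,600)])
for x in (430,600):
    r=int(proj(K,V,np.array([x,4,114]))[1]); d=np.diff(im[r,270:320].astype(int).sum(1)); i=np.argsort(-abs(d))[:5]; print(r,sorted((int(k)+271,int(d[k])) for k in i))
E
```

```text
50.4 [495. -71. 232.] [-2.5 -3.4  2.1]
0 [[286.4, 235.9], [286.8, 179.9]]
0.04 [[285.3, 235.9], [285.7, 179.5]]
0.1 [[283.4, 235.9], [283.8, 178.9]]
0.3 [[275.1, 235.7], [275.7, 177.0]]
243 [(285, -71), (286, -138), (290, 74), (314, 159), (315, 89)]
179 [(279, -33), (311, 54), (312, 58), (317, -32), (319, 98)]
```

```bash
python3 -c "
from bench import arm
print(arm.job_done())"
```

```text
the job is handed in; nothing more can be done
None
```

I handed the job in at 50.4 s with the four stamps closed up behind the fence, the stay broken and the lid shut; b was knocked off the shelf on the way and put back, and the hand-in gave no verdict.

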